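# Shift the glue pots along the bench hotplate and check the freed ring

## Task

On the workshop hotplate, shift both pots one ring along by sliding them on the glass without lifting or tipping them: first the tall pot from the middle ring to the middle of the empty small ring, then the wide pan from the large ring to the middle of the medium ring. Then pick up the infrared thermometer, hold it steady for a second or two with its nose pointed at the dot in the middle of the freed large ring from 10 to 30 cm away, and stand it back upright in the middle of its rubber mat. Leave the tin, the brass weight, the screw bin, the jar and the mug where they stand.

Things in the scene. Friction and masses are not known exactly. Their poses are not given: they have to be found in the camera images.
- hotplate: Fixed bench hotplate: flat box 280 (x) x 480 (y) x 40 mm high, smooth black glass top. Origin at the centre of its underside on the bench; own x points away from its front (knob) edge, y along the row of rings; turned up to 7 degrees. Two rear posts (16 mm thick, at x=170, y=+-235 mm) carry the rack overhead.
- rack_front (a point): Middle of the front rod of the fixed open rack over the hotplate, 290 mm above the bench. 10 mm rods along y at hotplate x = -115, -58, 0, 58, 115, 172 mm; 12 mm side rails at y=+-235 mm. The gripper does not fit between rods: take the pot handles from the front, the tool leaning back (about 35 degrees) so that it stays in front of the rack.
- zone_large: Large ring printed flat on the glass, 136 mm across with a grey dot in the middle; origin at its centre on the glass, 40 mm above the bench. It is at one end of the row of rings, the left or the right; the rings stand 150 mm apart centre to centre in a straight line along the hotplate's y through its middle.
- zone_medium: Medium ring, 112 mm across, always the middle one; origin at its centre on the glass.
- zone_small: Small ring, 92 mm across, at the other end of the row from the large one, empty at the start; origin at its centre on the glass.
- pot_wide: Wide open aluminium pan, 100 mm across, 70 mm high, about 0.4 to 0.75 kg, starting on the large ring. Origin at the centre of its underside. A level dark-steel bar handle points along its own -x (roughly towards the robot): 16 mm wide (y), 12 mm high, its middle 60 mm above the underside, reaching from the pan's wall (x=-50) to x=-140 mm.
- pot_tall: Tall open aluminium pot, 84 mm across, 100 mm high, about 0.35 to 0.7 kg, starting on the medium ring. Origin at the centre of its underside. Handle as on the pan, along its own -x: 16 mm wide, 12 mm high, its middle 70 mm above the underside, from x=-42 to x=-132 mm.
- tin: Small steel tin, 37 mm across, 35 mm high, loose on the glass in one of the two gaps between neighbouring rings, somewhat in front of or behind the row, in the way of a pot sliding straight: the pot must pass round it (handles pass over it). Not to be moved. Origin at the centre of its underside.
- weight: Brass weight, 36 mm across, 35 mm high with its knob, loose on the glass in the other gap between rings, somewhat in front of or behind the row, in the way of a pot sliding straight (handles pass over it). Not to be moved. Origin at the centre of its underside.
- thermometer: Infrared thermometer, about 0.3 kg, standing upright on a flat foot 64 (x) x 54 (y) x 12 mm; stem 28 x 24 mm; on top a head pitched 40 degrees nose-down towards its own +x. Origin at the centre of the foot's underside, z up. Grip it by the flat sides of the head (38 mm apart along its y) at about x=0, z=118 mm, from above; the whole stands 160 mm high.
- thermo_head: The thermometer's head (rigid with it), a box 88 x 38 x 36 mm with a round black lens. Origin at the lens face in the nose (x=36, z=88 mm in the thermometer's frame); its x axis is the line of sight out of the nose, 40 degrees below level when the foot is level, y across.
- mat: Fixed rubber mat 110 x 100 x 3 mm on the bench on which the thermometer stands, at the left or right end of the hotplate, in front. Origin at the centre of its underside.
- screw_bin: Loose grey plastic bin 100 x 90 x 50 mm on the bench, at the other side from the mat. Not to be moved. Origin at the centre of its underside.
- jar: Amber glass jar 70 mm across, 100 mm high, on the bench beyond the mat or beyond the bin, at the side of the hotplate. Not to be moved. Origin at the centre of its underside.
- mug: Steel mug 80 mm across, 90 mm high, at the side of the hotplate where the jar is not. Not to be moved. Origin at the centre of its underside.
There are look-alikes about, which are no part of the job. Leave any blue or green look-alike of the pot_tall alone. What is shaped like the thermometer but red is not meant.

How it is judged:
On the way, in this order (a step that is already met when the one before it is completed fails the run):
1. the tall pot stands centred on the small ring (within 15 mm) (horizontal distance between pot_tall and zone_small below 0.015 m and linear speed of pot_tall below 0.02 m/s and angle between pot_tall's own z axis and vertical below 0.05 rad and height (world z) of pot_tall below 0.046 m), for 0.2 s.
2. the wide pan stands centred on the medium ring (within 15 mm), the tall pot still on the small ring (all of step 1 and horizontal distance between pot_wide and zone_medium below 0.015 m and linear speed of pot_wide below 0.02 m/s and angle between pot_wide's own z axis and vertical below 0.05 rad and height (world z) of pot_wide below 0.046 m), for 0.2 s.
3. the thermometer, off the bench, is held still for a second with its line of sight within 25 mm (across and up-down) of the large ring's middle, lens 10 to 30 cm from it (x of zone_large in the frame of thermo_head between 0.1 and 0.3 m and y of zone_large in the frame of thermo_head between -0.025 and 0.025 m and z of zone_large in the frame of thermo_head between -0.025 and 0.025 m and linear speed of thermometer below 0.02 m/s and angular speed of thermometer below 0.1 rad/s and height (world z) of thermometer above 0.03 m), for 1 s.
At the end, for the whole second after the job is handed in: The tall pot stands flat and at rest within 15 mm of the small ring's centre, the wide pan within 15 mm of the medium ring's centre, and the thermometer stands upright and still on its mat, within 30 mm of the mat's centre (all of step 2 and horizontal distance between thermometer and mat below 0.03 m and height (world z) of thermometer below 0.01 m and angle between thermometer's own z axis and vertical below 0.08 rad and linear speed of thermometer below 0.02 m/s); the robot touches nothing.
It fails at once if the wide pan is lifted more than 10 mm off the glass or tipped more than 11 degrees (height (world z) of pot_wide above 0.05 m or angle between pot_wide's own z axis and vertical above 0.2 rad).
It fails at once if the tall pot is lifted more than 10 mm off the glass or tipped more than 11 degrees (height (world z) of pot_tall above 0.05 m or angle between pot_tall's own z axis and vertical above 0.2 rad).
It fails at once if the tin, weight, screw bin, jar or mug is moved more than 20 mm (distance of any of tin, weight, screw_bin, jar, mug from where it was at the start of the episode above 0.02 m).
It also fails if it takes over 72 s, if anything falls off the work surface, if the arm or the gripper's body presses on something with over 40 N, if the wrist force passes 120 N, or if a joint passes its speed limit or range.

## Robot

A 7-joint arm with a two-finger parallel gripper is mounted at the origin on the work surface. World frame = base frame: x ahead of the robot, y to its left, z up, the work surface at z = 0. Lengths are in m, angles in rad, forces in N, time in s.
With the tool pointing down it reaches from about 0.4 to 0.85 m from the base axis. Payload 10.4 kg.
Tool frame: the origin (TCP) lies between the finger pads; the fingertips stand manip.tip_extent ahead of it and the grasp point (between the pads) lies 6 mm ahead of it (manip.tip_extent is the distance from the TCP to the fingertips, in m); z points along the fingers, y is the line along which they close (so a half turn about z gives the same grasp; the last joint's range is limited). The gripper opens to 85 mm and grips with 20 to 120 N. Pads are 22 mm wide; open, the fingers measure 114 mm over their backs; the gripper's body (76 mm by 85 mm) begins 54 mm behind the grasp point. The pads swing forward as they close: fully open they stand 13 mm farther back than shut.
Start: joints at [1.289, 0.332, -0.065, 1.46, 0.022, 1.35, -0.088], TCP at [0.16, -0.604, 0.256] pointing down, gripper open.
Joint ranges: [-2.6, 2.6], [-0.5, 2.12], [-1.47, 1.34], [0.16, 2.42], [-1.27, 4.41], [0.06, 2.06], [-2.6, 2.6]. Speed limits (rad/s): [2.22, 2.22, 2.79, 2.79, 3.14, 3.14, 3.14].

## Interface

Orientations are given as a unit quaternion [x, y, z, w].
In Python, from workcell import get_obs, optics, workorder, manip gives the robot as it stands.
- The arm moves only by the tool jog_arm, never from a script. Its argument "increments" is a list of rows, each a list of 7 numbers: the shift along the tool's x, y, z in m, then the turn, a rotation vector about the tool's x, y, z in rad, then the opening, from -1 (shut) to 1 (fully open). A call has 1 to 5 rows; each row is the pose to reach, as a shift and turn from the pose commanded when the call began, along the tool's axes at that moment; what a row does not reach only later rows make up. A row lasts 1/12 s, in which the tool goes at most 41.7 mm and 7.16 degrees, less where a joint would pass 70% of its speed; a pose out of reach is approached as far as the arm can. A call with a gripper value outside its range is refused whole. The fingers move at their own pace and stop on an object; "grip_force" is the grip in N (left out, the last holds). Time passes only in rows, so rows that repeat a pose let the fingers close. It gives the time, the measured TCP pose, the force, the opening and the grip force at its end, in the units of the state.
- get_obs(): the state, without advancing time (a new reading comes with each control period).
- optics.camera(name): name is "side" or "top" or "wrist"; returns a dict with "color" (480x640x3 uint8, red, green, blue), "depth" (480x640 float32, m along the optical axis (not along the pixel's ray), 0 where there is no reading), "K" (3x3 intrinsics, pixels), "k1" (the pictures are not rectified: a ray, as slopes to the right and down, at radius r is drawn at 1 + k1 r^2 times it, then the intrinsics apply), "R" (3x3) and "t" (3): a world point X has camera coordinates R X + t. Camera axes: x right, y down, z forward; pixel columns grow to the right and rows downward; lengths in m; the calibration is good to about 2 mm. A picture is of the moment at which its call begins.
- workorder.hand_in(): hands the job in; it is judged then, once.
The state is a dict: "clock": time; "joint_pos": joint angles; "joint_velocities": joint speeds; "tau": joint torques, N m; "position": TCP position; "ee_rot": TCP orientation; "ft_force": force on the tool from outside, world axes, zero at the start; "torque": the same for the moment, N m; "grip_width": opening from 0.0 (shut) to 1.0 (fully open); "grasp_force": force on a finger pad.
Only numpy, scipy, OpenCV 4.12 (cv2) and the standard library are available. Lean on these libraries where they do the work, as an engineer would, in place of code of your own. Each camera call takes 0.05 s, during which the arm holds its last target. There are 200 camera calls.

## Working session

There is one attempt and no reset: what is moved stays moved. The work goes in short steps, Python scripts to look and compute and a tool call to move; the robot and the scene stay as the last step left them, time stands still between calls to the robot, and variables do not carry over. Pictures are saved under pics/ and viewed, at most 11 in all, crops included, and the job is handed in when it is done.

Besides the shell and the picture viewer there is one more tool, called after "Call:" as a command line: name --pt "numbers of a row" for each row, then --argument value for the rest. jog_arm: Moves the arm, as the interface text tells. Its arguments: {"type":"object","properties":{"increments":{"type":"array"},"grip_force":{"type":"number"}},"required":["increments"]}

```bash
ls; mkdir -p pics; cat > h.py <<'E'
import numpy as np, cv2
from workcell import get_obs, optics, workorder, manip
from scipy.spatial.transform import Rotation as Rn
def rays(c,uv):
    uv=np.asarray(uv,float).reshape(-1,2); K=c['K']
    d=np.c_[(uv[:,0]-K[0,2])/K[0,0],(uv[:,1]-K[1,2])/K[1,1]]
    s=d.copy()
    for _ in range(10): s=d/(1+c['k1']*(s**2).sum(1,keepdims=True))
    R=np.array(c['R']); return -R.T@np.array(c['t']), np.c_[s,np.ones(len(s))]@R
def onplane(c,uv,z):
    o,d=rays(c,uv); return o+d*((z-o[2])/d[:,2])[:,None]
def bydepth(c,uv):
    uv=np.asarray(uv).reshape(-1,2).astype(int); o,d=rays(c,uv); return o+d*c['depth'][uv[:,1],uv[:,0]][:,None]
def save(c,n): cv2.imwrite('pics/'+n,c['color'][...,::-1])
E
python3 - <<'E'
from h import *
import pickle
for n in ['top','side']:
    c=optics.camera(n); save(c,n+'0.png'); pickle.dump(c,open(n+'.pkl','wb')); print(n,-np.array(c['R']).T@c['t'],c['K'][0,0],c['k1'])
print(manip.tip_extent,get_obs())
E
```

```text
pics
top [ 0.29829626 -0.05976516  1.86729758] 587.9387336161544 0.05885846879782916
side [-5.19999056e-04  5.88636179e-01  9.67195502e-01] 461.0545226420277 -0.05916964837626759
0.025 {'clock': 0.1, 'joint_pos': array([ 1.28940841,  0.33281679, -0.06469475,  1.46083456,  0.02160986,
        1.34990355, -0.08847752]), 'joint_velocities': array([-4.43212348e-04, -7.54648187e-04,  1.66546296e-03, -9.09697618e-05,
       -1.13845007e-03, -1.87971240e-04,  6.82891725e-04]), 'tau': array([ 1.66113299e-03, -6.26745772e+01,  4.93026618e-02, -3.92427742e+01,
        1.63013733e-02,  7.03096695e-03,  5.29956094e-05]), 'position': array([ 0.15986039, -0.60390418,  0.25560127]), 'ee_rot': array([ 9.91637598e-01,  1.29052211e-01, -1.15165281e-04, -6.22696430e-04]), 'ft_force': array([ 0.9908425 , -0.18997291, -0.66005395]), 'torque': array([0.01521866, 0.0131894 , 0.02212318]), 'grasp_force': 0.0, 'grip_width': 1.0010970349290917}
```

View pics/top0.png

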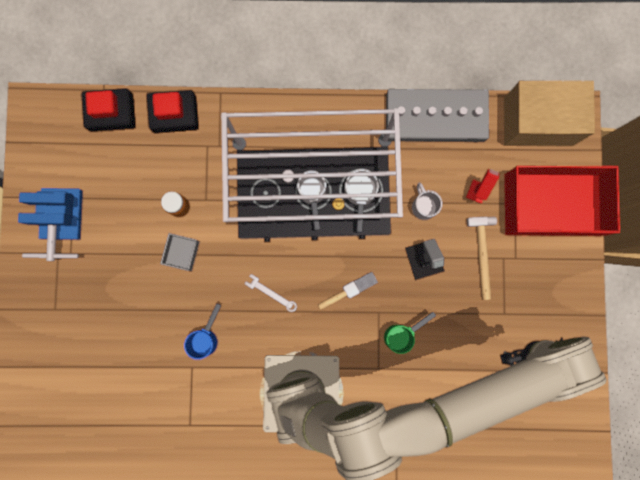

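View pics/side0.png

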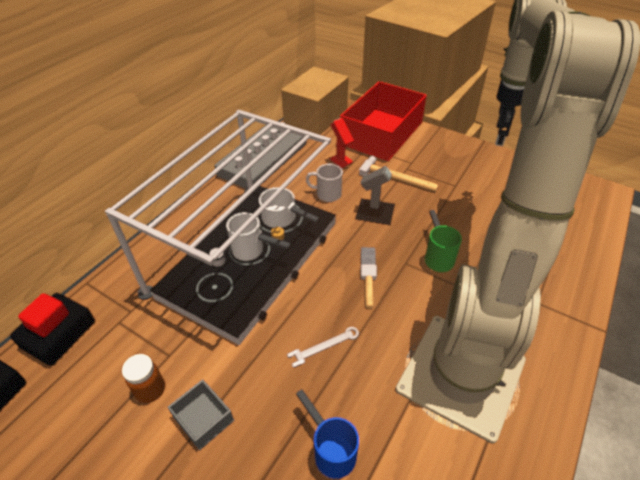

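The top view (up = +x, left = +y) shows the small ring at (266,193), the tall pot at (312,187) and the wide pan at (361,187). The tin is at (288,175), behind the row, and the weight at (338,204), in front of it.

Things I could confuse:
- **Pot:** the aluminium pot at (312,187) is the one I want. The blue pot at (200,343) and green pot at (400,338) are look-alikes.
- **Thermometer:** the grey one on the black mat at (430,253) is the one I want. The red one at (482,187) is a look-alike.

I'll check both choices in a close crop.

```bash
python3 - <<'E'
from h import *
import pickle
t=pickle.load(open('top.pkl','rb'));s=pickle.load(open('side.pkl','rb'))
a=cv2.resize(t['color'][95:275,215:455],None,fx=3.33,fy=3.33,interpolation=cv2.INTER_CUBIC)
cv2.imwrite('pics/crop_top.png',a[...,::-1])
b=cv2.resize(s['color'][140:340,140:407],None,fx=3,fy=3,interpolation=cv2.INTER_CUBIC)
cv2.imwrite('pics/crop_side.png',b[...,::-1])
E
```

```text
(no output)
```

View pics/crop_top.png

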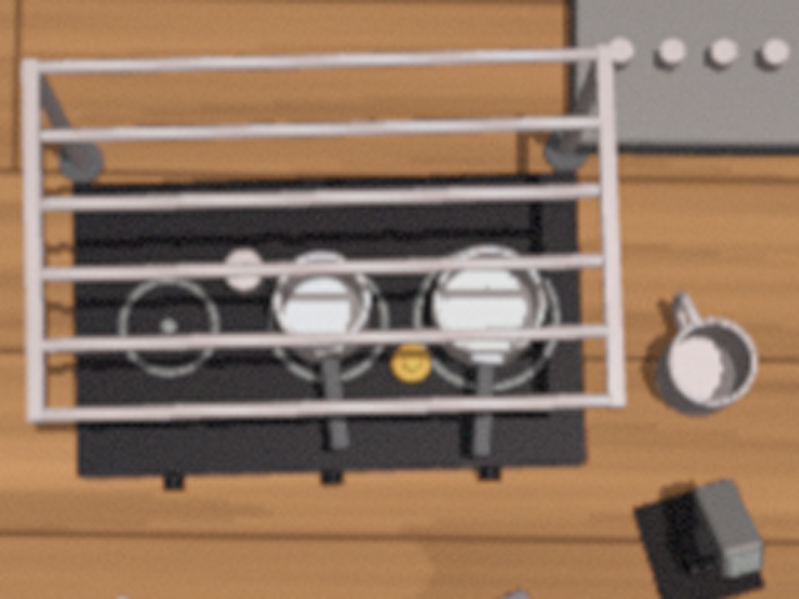

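View pics/crop_side.png

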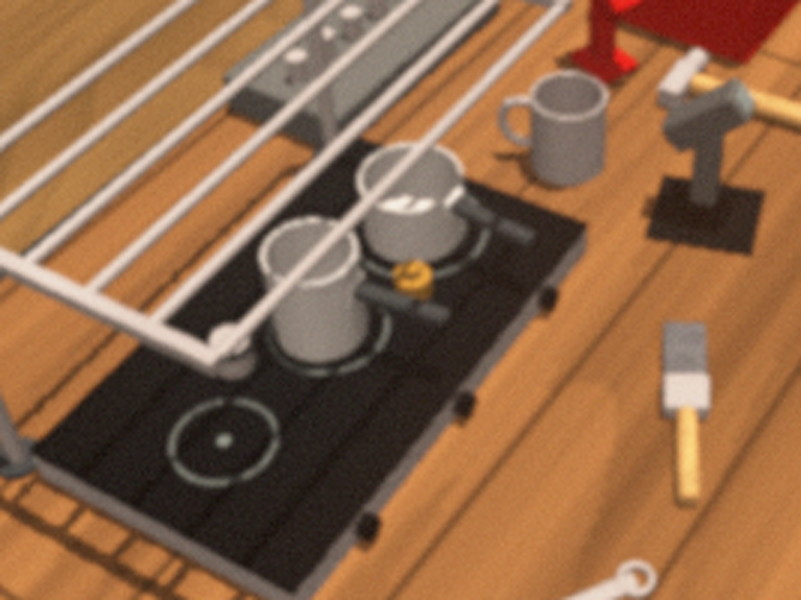

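The crops confirm the choices. The tall pot (crop-top 320,305) has its handle tip at (338,447), and the pan (487,300) has its handle tip at (482,455). The grey thermometer stands on the black mat with its nose pointing up-left (715,490), toward the hotplate. Next I'll measure positions from masks and depth.

```bash
python3 - <<'E'
from h import *
import pickle
np.set_printoptions(precision=4,suppress=True)
t=pickle.load(open('top.pkl','rb'))
cr=lambda l:[(215+u/3.33-.35,95+v/3.33-.35) for u,v in l]
print('corners',onplane(t,cr([(78,475),(585,463),(75,182),(578,172)]),.04))
vv,uu=np.mgrid[0:480,0:640]; P=bydepth(t,np.c_[uu.ravel(),vv.ravel()]).reshape(480,640,3)
hsv=cv2.cvtColor(t['color'],cv2.COLOR_RGB2HSV)
# small ring by mask + ellipse
g=t['color'].mean(2); sub=np.zeros_like(g,bool); sub[178:209,250:282]=1
m=sub&(g>75)&(P[...,2]<.08)
ys,xs=np.nonzero(m); q=onplane(t,np.c_[xs,ys],.04); 
A=np.c_[2*q[:,:2],np.ones(len(q))]; r0=np.median(q[:,:2],0); k=np.linalg.norm(q[:,:2]-r0,axis=1)>.03
s=np.linalg.lstsq(A[k],(q[k,:2]**2).sum(1),rcond=None)[0]; print('small ring',s[:2],np.sqrt(s[2]+s[0]**2+s[1]**2),k.sum())
sd=cr([(169,326)]);print('dot',onplane(t,sd,.04))
def band(name,u0,u1,v0,v1,z0,z1):
    S=np.zeros_like(g,bool);S[v0:v1,u0:u1]=1
    k=S&(P[...,2]>z0)&(P[...,2]<z1); p=P[k]; print(name,len(p),'mean',p.mean(0),'min',p.min(0),'max',p.max(0)); return p
def circ(p):
    s=np.linalg.lstsq(np.c_[2*p[:,:2],np.ones(len(p))],(p[:,:2]**2).sum(1),rcond=None)[0];return s[:2],np.sqrt(s[2]+s[0]**2+s[1]**2)
h1=band('tall handle',308,322,205,232,.095,.13)
h2=band('pan handle',352,368,208,235,.085,.125)
for h in (h1,h2):
    x=h[:,0];a=np.polyfit(x,h[:,1],1); print('  dy/dx',a[0],'y at xmin',np.polyval(a,x.min()),x.min(),'zmed',np.median(h[:,2]))
p=band('tall rim',290,335,165,205,.125,.15);print(circ(p))
p=band('pan rim',335,385,165,210,.095,.12);print(circ(p))
band('tin',278,298,165,185,.06,.09);band('weight',330,348,195,212,.06,.09)
w=(hsv[...,0]>15)&(hsv[...,0]<35)&(hsv[...,1]>150)&(hsv[...,2]>110);w[:195]=0;w[212:]=0;w[:,:328]=0;w[:,349:]=0
ys,xs=np.nonzero(w);print('weight px',xs.mean(),ys.mean(),len(xs),onplane(t,[(xs.mean(),ys.mean())],.065))
print('tin px',onplane(t,cr([(243,270)]),.075))
band('thermo',405,450,235,285,.1,.2)
p=band('thermo top',405,450,235,285,.145,.2)
k=(P[...,2]<.02)&(g<60);k[:235]=0;k[282:]=0;k[:,:404]=0;k[:,448:]=0
ys,xs=np.nonzero(k);print('mat',cv2.minAreaRect(onplane(t,np.c_[xs,ys],.003)[:,:2].astype(np.float32)))
band('rackfront',230,390,212,222,.25,.32)
E
```

```text
corners [[ 0.4767  0.2063  0.04  ]
 [ 0.4939 -0.2685  0.04  ]
 [ 0.7551  0.2155  0.04  ]
 [ 0.7713 -0.2608  0.04  ]]
small ring [0.6196 0.1259] 0.04422204664873326 227
dot [[0.6188 0.1242 0.04  ]]
tall handle 111 mean [ 0.5342 -0.0352  0.1143] min [ 0.4969 -0.046   0.1032] max [ 0.5709 -0.0239  0.1256]
pan handle 116 mean [ 0.5273 -0.1688  0.1042] min [ 0.4934 -0.1785  0.0914] max [ 0.5652 -0.1603  0.1149]
  dy/dx 0.14857007714089568 y at xmin -0.040702583357552696 0.4968906255502098 zmed 0.1143638223735135
  dy/dx -0.047927604775951475 y at xmin -0.1671640160957163 0.493435230180428 zmed 0.10409264472855373
tall rim 90 mean [ 0.6305 -0.0233  0.1364] min [ 0.58   -0.0625  0.1255] max [0.6672 0.0183 0.1489]
(array([ 0.6251, -0.0221]), np.float64(0.03998423207727164))
pan rim 187 mean [ 0.6161 -0.1751  0.1062] min [ 0.5602 -0.2237  0.0953] max [ 0.6814 -0.1258  0.1185]
(array([ 0.6258, -0.1733]), np.float64(0.050031621136670715))
tin 79 mean [0.6649 0.052  0.073 ] min [0.6477 0.0362 0.0601] max [0.682  0.0683 0.0859]
weight 80 mean [ 0.5828 -0.1035  0.0675] min [ 0.5665 -0.1219  0.0602] max [ 0.6001 -0.0879  0.0817]
weight px 336.78723404255317 202.46808510638297 47 [[ 0.5864 -0.0996  0.065 ]]
tin px [[0.666  0.0532 0.075 ]]
thermo 399 mean [ 0.4271 -0.3845  0.1371] min [ 0.3835 -0.412   0.1009] max [ 0.4727 -0.3587  0.1668]
thermo top 153 mean [ 0.4087 -0.3907  0.1536] min [ 0.3862 -0.4107  0.145 ] max [ 0.4361 -0.3711  0.1668]
mat ((0.4196455180644989, -0.37961965799331665), (0.10634966939687729, 0.09455862641334534), 17.796857833862305)
rackfront 591 mean [ 0.5084 -0.0221  0.2928] min [ 0.4951 -0.2361  0.2786] max [0.5206 0.1924 0.3065]
```

```bash
cat >> h.py <<'E'
np.set_printoptions(precision=4,suppress=True)
def pose(g,yaw,lean,off=.006,back=0.):
    """grasp point g (world), yaw of tool's heading, lean in deg -> TCP position, rotation"""
    h=np.array([np.cos(yaw),np.sin(yaw),0]);l=np.radians(lean)
    z=h*np.sin(l)-np.array([0,0,np.cos(l)]);y=np.array([h[1],-h[0],0]);x=np.cross(y,z)
    return np.array(g)-z*(off+back),Rn.from_matrix(np.c_[x,y,z])
def plan(targets,start=None):
    o=get_obs(); p,R=(o['position'],Rn.from_quat(o['ee_rot'])) if start is None else start
    for q,Q in targets:
        d=R.inv().apply(q-p);r=(R.inv()*Q).as_rotvec()
        print('inc',np.round(d,4),np.round(r,4),'rows',round(max(np.linalg.norm(d)/.0417,np.linalg.norm(r)/.125),1),'-> world',q)
        p,R=q,Q
E
python3 - <<'E'
from h import *
a=.147;G=[.5147,-.0383,.110]
plan([pose([.25,-.45,.29],.25,10),pose([.36,-.26,.28],.2,30),pose(G,a,40,back=.14),pose(G,a,40,back=.05),pose(G,a,40)])
E
```

```text
inc [ 0.1255 -0.1258 -0.0402] [-0.002   0.1746  0.0087] rows 4.4 -> world [ 0.249  -0.4503  0.2959]
inc [ 0.1475 -0.157   0.0369] [-0.0172  0.349   0.0472] rows 5.2 -> world [ 0.3571 -0.2606  0.2852]
inc [ 0.0592 -0.1915  0.1073] [-0.0304  0.1745  0.0435] rows 5.5 -> world [ 0.4219 -0.052   0.2218]
inc [ 0.   -0.    0.09] [0. 0. 0.] rows 2.2 -> world [ 0.4791 -0.0436  0.1529]
inc [0.   0.   0.05] [0. 0. 0.] rows 1.2 -> world [ 0.5109 -0.0389  0.1146]
```

Call:
jog_arm --pt "0.125 -0.125 -0.04 0 0.175 0.01 0.0" --pt "0.125 -0.125 -0.04 0 0.175 0.01 0.0" --pt "0.125 -0.125 -0.04 0 0.175 0.01 0.0" --pt "0.125 -0.125 -0.04 0 0.175 0.01 0.0" --pt "0.125 -0.125 -0.04 0 0.175 0.01 0.0" --grip_force 40

```text
clock: 0.52
position: [0.2521, -0.4472, 0.2977]
ee_rot: [0.988, 0.126, 0.087, -0.011]
ft_force: [1.0, -0.4, 0.6]
grip_width: 0.498
grasp_force: 0.0
```

Call:
jog_arm --pt "0.14 -0.15 0.035 -0.017 0.349 0.047 0.0" --pt "0.14 -0.15 0.035 -0.017 0.349 0.047 0.0" --pt "0.14 -0.15 0.035 -0.017 0.349 0.047 0.0" --pt "0.14 -0.15 0.035 -0.017 0.349 0.047 0.0" --pt "0.14 -0.15 0.035 -0.017 0.349 0.047 0.0"

```text
clock: 0.93
position: [0.3507, -0.2694, 0.2853]
ee_rot: [0.961, 0.094, 0.258, -0.026]
ft_force: [1.9, 0.2, 0.9]
grip_width: 0.499
grasp_force: 0.0
```

```bash
python3 - <<'E'
from h import *
o=get_obs();print(o['clock'],o['position'],Rn.from_quat(o['ee_rot']).as_matrix(),o['joint_pos'],o['ft_force'],o['grip_width'])
a=.147;G=[.5147,-.0383,.110]
plan([pose(G,a,40,back=.14),pose(G,a,40,back=.05)])
E
```

```text
0.9333 [ 0.3507 -0.2694  0.2853] [[ 0.8494  0.1943  0.4906]
 [ 0.1671 -0.9809  0.0993]
 [ 0.5006 -0.0023 -0.8657]] [ 1.2042 -0.2523 -0.2822  2.0899 -0.6037  1.1236 -0.233 ] [1.8824 0.2307 0.8848] 0.49851447896171536
inc [ 0.065  -0.1993  0.1114] [-0.0298  0.1739  0.0385] rows 5.7 -> world [ 0.4219 -0.052   0.2218]
inc [ 0.   -0.    0.09] [0. 0. 0.] rows 2.2 -> world [ 0.4791 -0.0436  0.1529]
```

Call:
jog_arm --pt "0.03 -0.1 0.055 -0.015 0.087 0.02 0.0" --pt "0.03 -0.1 0.055 -0.015 0.087 0.02 0.0" --pt "0.065 -0.2 0.11 -0.03 0.174 0.0385 0.0" --pt "0.065 -0.2 0.11 -0.03 0.174 0.0385 0.0" --pt "0.065 -0.2 0.11 -0.03 0.174 0.0385 0.0"

```text
clock: 1.35
position: [0.4081, -0.101, 0.2359]
ee_rot: [0.938, 0.069, 0.339, -0.025]
ft_force: [-7.2, -1.0, -27.0]
grip_width: 0.5
grasp_force: 0.0
```

Call:
jog_arm --pt "0 0 0 0 0 0 0" --pt "0 0 0 0 0 0 0"

```text
clock: 1.52
position: [0.4099, -0.0982, 0.2371]
ee_rot: [0.937, 0.075, 0.339, -0.027]
ft_force: [-1.3, -0.6, 0.4]
grip_width: 0.501
grasp_force: 0.0
```

```bash
python3 - <<'E'
from h import *
o=get_obs();print(o['clock'],o['position'],o['joint_pos'],o['ft_force'])
c=optics.camera('wrist');save(c,'w1.png')
import pickle;pickle.dump(c,open('w1.pkl','wb'))
a=.147;G=[.5147,-.0383,.110]
plan([pose(G,a,40,back=.05),pose(G,a,40)])
vv,uu=np.mgrid[0:480,0:640]; P=bydepth(c,np.c_[uu.ravel(),vv.ravel()]);k=(P[:,2]>.1)&(P[:,2]<.128)&(P[:,0]>.49)&(P[:,0]<.575)
for y0,y1 in((-.08,.01),(-.21,-.13)):
    p=P[k&(P[:,1]>y0)&(P[:,1]<y1)]
    if len(p)>50: f=np.polyfit(p[:,0],p[:,1],1);print(len(p),p.min(0),p.max(0),f,'y at .515',np.polyval(f,.515))
E
```

```text
1.5167 [ 0.4099 -0.0982  0.2371] [ 0.824  -0.4978 -0.3409  2.4127 -0.8371  0.7752 -0.4458] [-1.2677 -0.5746  0.4061]
inc [ 0.0057 -0.045   0.1144] [-0.0049  0.0039  0.0062] rows 3.0 -> world [ 0.4791 -0.0436  0.1529]
inc [0.   0.   0.05] [0. 0. 0.] rows 1.2 -> world [ 0.5109 -0.0389  0.1146]
2031 [ 0.4978 -0.0518  0.106 ] [ 0.575  -0.0265  0.1188] [ 0.1365 -0.1129] y at .515 -0.04257236042973504
2171 [ 0.4944 -0.1833  0.1   ] [ 0.575  -0.1633  0.1093] [-0.0467 -0.1474] y at .515 -0.17151711090525246
```

View pics/w1.png

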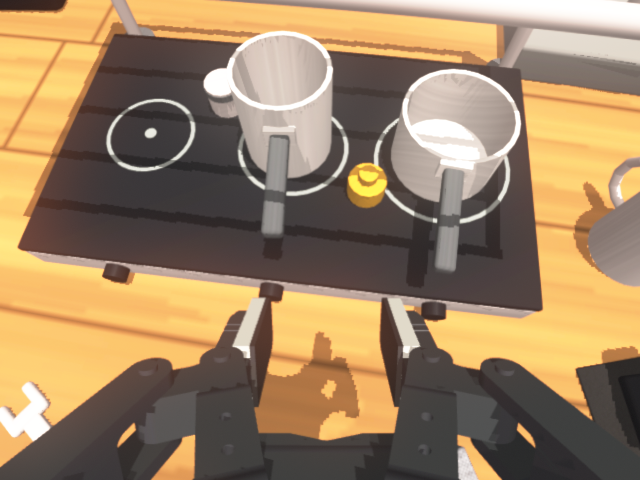

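The wrist view shows the tall pot's handle tip at (273,235), the pan's at (446,268), the weight at (367,185), the tin at (222,90) and the small dot at (151,133). All of that agrees with the top view. The arm is near its fold limit here, so I'll move in forward.

Call:
jog_arm --pt "0.005 -0.02 0.04 -0.005 0.004 0.006 0.0" --pt "0.005 -0.043 0.08 -0.005 0.004 0.006 0.0" --pt "0.005 -0.043 0.114 -0.005 0.004 0.006 0.0" --pt "0.005 -0.043 0.114 -0.005 0.004 0.006 0.0" --pt "0.005 -0.043 0.114 -0.005 0.004 0.006 0.0"

```text
clock: 1.98
position: [0.4794, -0.05, 0.1524]
ee_rot: [0.938, 0.067, 0.341, -0.021]
ft_force: [0.1, -2.0, -0.1]
grip_width: 0.501
grasp_force: 0.0
```

```bash
python3 - <<'E'
from h import *
o=get_obs();print(o['clock'],o['position'],o['joint_pos'],o['ft_force'])
a=.142;G=[.5147,-.0405,.110]
plan([pose(G,a,40)])
c=optics.camera('wrist');save(c,'w2.png')
vv,uu=np.mgrid[0:480,0:640]; P=bydepth(c,np.c_[uu.ravel(),vv.ravel()]);k=(P[:,2]>.1)&(P[:,2]<.128)&(P[:,0]>.5)&(P[:,0]<.575)
p=P[k&(P[:,1]>-.065)&(P[:,1]<-.01)];print(len(p));f=np.polyfit(p[:,0],p[:,1],1);print(f,p.min(0),'y at .515',np.polyval(f,.515))
w=pickle=__import__('pickle').load(open('w1.pkl','rb'));print('small dot',onplane(w,[(151,133)],.04),'weight',onplane(w,[(368,175)],.075),'tin',onplane(w,[(221,82)],.075))
E
```

```text
1.9833 [ 0.4794 -0.05    0.1524] [ 1.3277 -0.3444 -1.0588  2.4148 -1.2681  0.528  -0.2061] [ 0.0655 -1.9691 -0.0753]
inc [ 0.0006 -0.0047  0.0498] [0.0052 0.0011 0.0021] rows 1.2 -> world [ 0.5109 -0.041   0.1146]
4759
[ 0.1434 -0.116 ] [ 0.5    -0.0518  0.1077] y at .515 -0.042130603236976344
small dot [[0.6216 0.1198 0.04  ]] weight [[ 0.5842 -0.1087  0.075 ]] tin [[0.6682 0.0481 0.075 ]]
```

```bash
python3 - <<'E'
from h import *
plan([pose([.5265,-.0405,.112],.142,33,back=.03),pose([.5265,-.0405,.110],.142,33)])
E
```

```text
inc [ 0.0175 -0.0001  0.0231] [ 0.0007 -0.1174  0.0034] rows 0.9 -> world [ 0.5071 -0.0433  0.1422]
inc [-0.0011 -0.      0.0317] [0. 0. 0.] rows 0.8 -> world [ 0.5233 -0.041   0.115 ]
```

Call:
jog_arm --pt "0.0175 0 0.023 0 -0.117 0.003 0.0" --pt "0.0175 0 0.023 0 -0.117 0.003 0.0" --pt "0.0175 0 0.023 0 -0.117 0.003 0.0"

```text
clock: 2.28
position: [0.51, -0.0441, 0.1483]
ee_rot: [0.956, 0.067, 0.286, -0.021]
ft_force: [-0.0, -0.4, 1.9]
grip_width: 0.498
grasp_force: 0.0
```

Call:
jog_arm --pt "-0.0005 0 0.016 0 0 0 0.0" --pt "-0.001 0 0.032 0 0 0 0.0" --pt "-0.001 0 0.032 0 0 0 -0.2" --pt "-0.001 0 0.032 0 0 0 -0.4"

```text
clock: 2.62
position: [0.5215, -0.0452, 0.1197]
ee_rot: [0.957, 0.064, 0.284, -0.019]
ft_force: [-0.5, -1.0, -0.6]
grip_width: 0.302
grasp_force: 0.0
```

```bash
python3 - <<'E'
from h import *
o=get_obs();print(o['clock'],o['position'],o['joint_pos'],o['ft_force'],o['grip_width'],o['grasp_force'])
c=optics.camera('wrist');save(c,'w3.png')
plan([pose([.5265,-.0405,.110],.142,33)])
E
```

```text
2.6167 [ 0.5215 -0.0452  0.1197] [ 1.4835  0.0502 -1.3864  2.2707 -0.2785  0.3111 -1.0843] [-0.4788 -1.0083 -0.6422] 0.30181396408919003 0.0
inc [-0.0002 -0.0039  0.0044] [ 0.0034 -0.0008 -0.0043] rows 0.1 -> world [ 0.5233 -0.041   0.115 ]
```

View pics/w3.png

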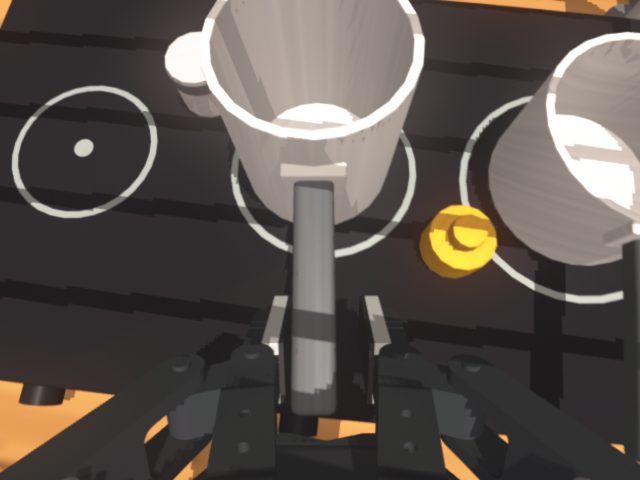

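The wrist view shows the handle (x 293–335) between the pads, slightly left of their middle. I'll shift about 3.5 mm and close.

Call:
jog_arm --pt "0 -0.0035 0.004 0.003 0 -0.004 -0.3" --pt "0 -0.0035 0.004 0.003 0 -0.004 -1" --pt "0 -0.0035 0.004 0.003 0 -0.004 -1" --pt "0 -0.0035 0.004 0.003 0 -0.004 -1" --pt "0 -0.0035 0.004 0.003 0 -0.004 -1" --grip_force 50

```text
clock: 3.08
position: [0.5231, -0.0387, 0.1168]
ee_rot: [0.956, 0.069, 0.284, -0.021]
ft_force: [-1.9, -1.5, -1.3]
grip_width: 0.175
grasp_force: 50.1
```

```bash
python3 - <<'E'
from h import *
o=get_obs();print(o['clock'],o['position'],o['joint_pos'],o['ft_force'],o['torque'],o['grip_width'],o['grasp_force'])
E
```

```text
3.0833 [ 0.5231 -0.0387  0.1168] [ 1.4259  0.0679 -1.3513  2.2713 -0.2137  0.2996 -1.1471] [-1.8633 -1.5097 -1.2511] [-0.4787  1.0439 -0.4136] 0.17491917112747266 50.07034420967102
```

```bash
python3 - <<'E'
from h import *
o=get_obs();R=Rn.from_quat(o['ee_rot'])
for d in [(-.014,.011,0),(-.028,.022,0),(-.028,.062,0),(-.028,.10,0),(-.0065,.1457,0)]: print(d,R.inv().apply(d).round(4))
E
```

```text
(-0.014, 0.011, 0) [-0.0103 -0.0129 -0.0067]
(-0.028, 0.022, 0) [-0.0206 -0.0258 -0.0134]
(-0.028, 0.062, 0) [-0.0158 -0.0654 -0.0103]
(-0.028, 0.1, 0) [-0.0113 -0.103  -0.0073]
(-0.0065, 0.1457, 0) [ 0.012  -0.1451  0.0079]
```

Call:
jog_arm --pt "-0.005 -0.0065 -0.0033 0 0 0 -1" --pt "-0.0103 -0.0129 -0.0067 0 0 0 -1" --pt "-0.0155 -0.0194 -0.01 0 0 0 -1" --pt "-0.0206 -0.0258 -0.0134 0 0 0 -1" --pt "-0.0206 -0.0258 -0.0134 0 0 0 -1"

```text
clock: 3.5
position: [0.4942, -0.0156, 0.1164]
ee_rot: [0.956, 0.07, 0.283, -0.02]
ft_force: [-4.1, 0.0, 0.8]
grip_width: 0.175
grasp_force: 50.4
```

```bash
python3 - <<'E'
from h import *
o=get_obs();R=Rn.from_quat(o['ee_rot']);print(o['clock'],o['position'],o['ee_rot'],o['joint_pos'],o['ft_force'],o['torque'],o['grip_width'],o['grasp_force'])
p0=np.array([.5231,-.0387,.1168]);print('moved',o['position']-p0)
for d in [(0,.039,0),(0,.078,0),(.0215,.1237,0)]: print(d,R.inv().apply(d).round(4))
E
```

```text
3.5 [ 0.4942 -0.0156  0.1164] [ 0.9563  0.0697  0.2833 -0.02  ] [ 1.3787 -0.1632 -1.2901  2.342  -0.7912  0.3688 -0.6999] [-4.1244  0.0224  0.8191] [0.0329 1.2285 0.11  ] 0.17532802771373976 50.43479561805725
moved [-0.0289  0.0231 -0.0004]
(0, 0.039, 0) [ 0.0048 -0.0386  0.003 ]
(0, 0.078, 0) [ 0.0095 -0.0772  0.0061]
(0.0215, 0.1237, 0) [ 0.0329 -0.1193  0.0212]
```

Tracking is good, so I continue along +y.

Call:
jog_arm --pt "0.0012 -0.01 0.0008 0 0 0 -1" --pt "0.0024 -0.02 0.0016 0 0 0 -1" --pt "0.0036 -0.03 0.0023 0 0 0 -1" --pt "0.0048 -0.0386 0.003 0 0 0 -1" --pt "0.006 -0.0486 0.0038 0 0 0 -1"

```text
clock: 3.92
position: [0.4957, 0.0343, 0.117]
ee_rot: [0.956, 0.069, 0.284, -0.021]
ft_force: [1.3, -1.8, -2.2]
grip_width: 0.179
grasp_force: 50.1
```

```bash
python3 - <<'E'
from h import *
o=get_obs();R=Rn.from_quat(o['ee_rot']);print(o['clock'],o['position'],o['ee_rot'],o['joint_pos'],o['ft_force'],o['torque'],o['grip_width'],o['grasp_force'])
p0=np.array([.5231,-.0387,.1168]);m=o['position']-p0;print('moved',m)
for d in [(-.028,.1,0),(-.0065,.1457,0)]: print(d,R.inv().apply(d-m).round(4))
E
```

```text
3.9167 [0.4957 0.0343 0.117 ] [ 0.9561  0.0691  0.284  -0.0213] [ 1.3426 -0.2383 -1.3724  2.343  -0.824   0.3606 -0.8101] [ 1.3239 -1.8379 -2.218 ] [-0.6187  1.0181 -0.5215] 0.178989942265179 50.101962089538574
moved [-0.0274  0.073   0.0002]
(-0.028, 0.1, 0) [ 0.0026 -0.0268  0.002 ]
(-0.0065, 0.1457, 0) [ 0.0259 -0.069   0.0173]
```

Call:
jog_arm --pt "0.001 -0.009 0.0007 0 0 0 -1" --pt "0.002 -0.018 0.0014 0 0 0 -1" --pt "0.0026 -0.0268 0.002 0 0 0 -1" --pt "0.0075 -0.0355 0.0055 0 0 0 -1" --pt "0.0125 -0.0445 0.0085 0 0 0 -1"

```text
clock: 4.33
position: [0.5021, 0.0775, 0.1171]
ee_rot: [0.956, 0.069, 0.283, -0.02]
ft_force: [-4.0, 1.6, -3.3]
grip_width: 0.18
grasp_force: 50.4
```

Call:
jog_arm --pt "0.0045 -0.008 0.003 0 0 0 -1" --pt "0.009 -0.016 0.006 0 0 0 -1" --pt "0.0134 -0.0245 0.0088 0 0 0 -1" --pt "0.0134 -0.0245 0.0088 0 0 0 -1" --pt "0.0134 -0.0245 0.0088 0 0 0 -1"

```text
clock: 4.75
position: [0.5109, 0.0988, 0.1165]
ee_rot: [0.958, 0.068, 0.279, -0.02]
ft_force: [-2.6, -6.0, 1.4]
grip_width: 0.176
grasp_force: 50.8
```

```bash
python3 - <<'E'
from h import *
o=get_obs();R=Rn.from_quat(o['ee_rot']);print(o['clock'],o['position'],o['ee_rot'],o['joint_pos'],o['ft_force'],o['torque'],o['grip_width'],o['grasp_force'])
p0=np.array([.5231,-.0387,.1168]);m=o['position']-p0;print('moved',m)
c=optics.camera('wrist');save(c,'w4.png')
t=optics.camera('top')
vv,uu=np.mgrid[0:480,0:640]
for c in (t,c):
    P=bydepth(c,np.c_[uu.ravel(),vv.ravel()]);k=(P[:,2]>.128)&(P[:,2]<.15)&(abs(P[:,0]-.62)<.06)&(abs(P[:,1]-.12)<.06);p=P[k]
    s=np.linalg.lstsq(np.c_[2*p[:,:2],np.ones(len(p))],(p[:,:2]**2).sum(1),rcond=None)[0];print(len(p),s[:2],np.sqrt(s[2]+s[0]**2+s[1]**2))
E
```

```text
4.75 [0.5109 0.0988 0.1165] [ 0.9576  0.0681  0.2793 -0.0196] [ 1.1504  0.0111 -1.4459  2.2859  0.3107  0.3055 -1.9916] [-2.5553 -5.9817  1.3814] [-0.8813  0.6723 -0.8911] 0.17646895872221546 50.83504021167755
moved [-0.0122  0.1375 -0.0003]
91 [0.6145 0.1167] 0.03966735264911724
9877 [0.6152 0.1118] 0.03905379561202081
```

View pics/w4.png

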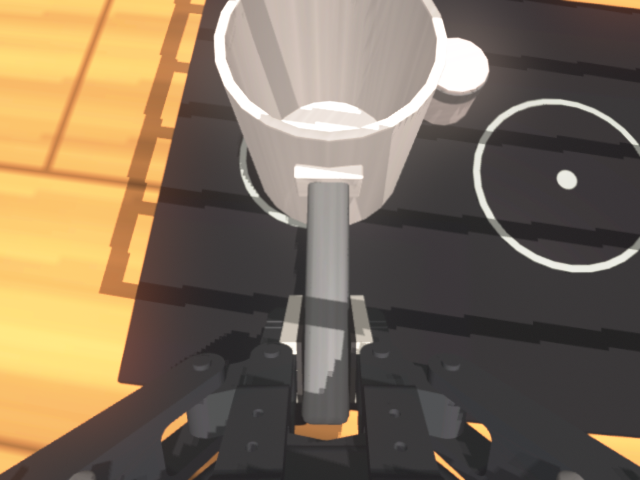

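The pot is next to the tin, which hasn't been disturbed, and sits about 8 mm short of the small ring's middle. The freed medium dot shows at (567,180). I'll nudge it a little more.

Call:
jog_arm --pt "0.003 -0.003 0.002 0 0 0 -1" --pt "0.005 -0.006 0.0035 0 0 0 -1" --pt "0.005 -0.006 0.0035 0 0 0 -1" --pt "0.005 -0.006 0.0035 0 0 0 -1"

```text
clock: 5.18
position: [0.5157, 0.1064, 0.1163]
ee_rot: [0.958, 0.069, 0.279, -0.021]
ft_force: [2.3, -3.1, 1.0]
grip_width: 0.179
grasp_force: 50.3
```

```bash
cat >> h.py <<'E'
def look():
    o=get_obs();print('t',o['clock'],'p',o['position'],'q',o['ee_rot'],'\nj',o['joint_pos'],'F',o['ft_force'],'g',o['grip_width'],o['grasp_force'])
def rim(c,xy,z,dz=.012,r=.06):
    vv,uu=np.mgrid[0:480,0:640];P=bydepth(c,np.c_[uu.ravel(),vv.ravel()])
    p=P[(abs(P[:,2]-z)<dz)&(np.linalg.norm(P[:,:2]-xy,axis=1)<r)]
    s=np.linalg.lstsq(np.c_[2*p[:,:2],np.ones(len(p))],(p[:,:2]**2).sum(1),rcond=None)[0];print('rim',len(p),s[:2],np.sqrt(s[2]+s[0]**2+s[1]**2))
E
python3 - <<'E'
from h import *
look();t=optics.camera('top');rim(t,(.619,.122),.139);c=optics.camera('wrist');rim(c,(.619,.118),.139)
g=cv2.cvtColor(t['color'],cv2.COLOR_RGB2GRAY);b=g[175:205,300:325].copy();_,_,_,m=cv2.minMaxLoc(cv2.GaussianBlur(b,(3,3),0));print('medium dot px',m[0]+300,m[1]+175,onplane(t,[(m[0]+300,m[1]+175)],.04))
gw=cv2.cvtColor(c['color'],cv2.COLOR_RGB2GRAY);k=cv2.HoughCircles(gw[140:,380:],cv2.HOUGH_GRADIENT,1,20,param1=80,param2=10,minRadius=7,maxRadius=14);print(None if k is None else [(np.round(q[:2]+[380,140]),onplane(c,[q[:2]+[380,140]],.04)) for q in k[0][:4]])
E
```

```text
t 5.1833 p [0.5157 0.1064 0.1163] q [ 0.9576  0.0692  0.2789 -0.0205] 
j [ 1.0623  0.0633 -1.3939  2.2725  0.4856  0.3306 -2.159 ] F [ 2.3067 -3.0941  0.9773] g 0.17862786477952633 50.30048847198486
rim 97 [0.6182 0.1229] 0.03999849497457907
rim 10288 [0.6199 0.1197] 0.039048779954101685
medium dot px 323 196 [[ 0.6103 -0.0567  0.04  ]]
[(array([580., 188.]), array([[ 0.6283, -0.0314,  0.04  ]]))]
```

Call:
jog_arm --pt "0 0 0 0 0 0 -0.3" --pt "0 0 0 0 0 0 -0.3" --pt "0 0 0 0 0 0 -0.3" --pt "0 0 -0.03 0 0 0 -0.3" --pt "0 0 -0.065 0 0 0 -0.3"

```text
clock: 5.7
position: [0.4985, 0.0958, 0.1194]
ee_rot: [0.963, 0.067, 0.261, -0.008]
ft_force: [-0.0, 0.9, -1.3]
grip_width: 0.347
grasp_force: 0.3
```

Call:
jog_arm --pt "0 0 0 0 0 0 0" --pt "0 0 0 0 0 0 0"

```text
clock: 5.87
position: [0.4995, 0.0949, 0.1201]
ee_rot: [0.962, 0.067, 0.263, -0.006]
ft_force: [-0.0, 1.2, -0.2]
grip_width: 0.5
grasp_force: 0.0
```

```bash
python3 - <<'E'
from h import *
look()
a=-.048;G=[.511,-.1698,.102]
plan([pose([.505,-.03,.11],0.05,35,back=.075),pose(G,a,35,back=.075),pose(G,a,35,back=.03),pose(G,a,35)])
t=optics.camera('top');rim(t,(.619,.122),.139)
E
```

```text
t 5.8667 p [0.4995 0.0949 0.1201] q [ 0.9624  0.0675  0.2629 -0.006 ] 
j [ 1.0006 -0.0657 -1.294   2.2837  0.1322  0.3576 -1.8522] F [-0.0132  1.2177 -0.1614] g 0.5001746470231813 0.0
inc [-0.0225  0.122  -0.0751] [-0.0251  0.078   0.0831] rows 3.5 -> world [ 0.4586 -0.0323  0.1764]
inc [-0.0052  0.1354  0.0061] [-0.0562  0.      0.0803] rows 3.3 -> world [ 0.4646 -0.1676  0.1684]
inc [-0.     0.     0.045] [0. 0. 0.] rows 1.1 -> world [ 0.4904 -0.1688  0.1315]
inc [ 0.   -0.    0.03] [0. 0. 0.] rows 0.7 -> world [ 0.5076 -0.1696  0.1069]
rim 97 [0.6185 0.1231] 0.03996100118003163
```

The retract fell short because of the arm's fold limit. I'll go straight up instead, watching that the handle isn't carried along.

```bash
python3 - <<'E'
from h import *
o=get_obs();R=Rn.from_quat(o['ee_rot']);print(R.as_matrix())
for d in [(0,0,.02),(.01,.003,.06),(0,0,.07)]: print(R.inv().apply(d).round(4))
E
```

```text
[[ 0.8527  0.1336  0.505 ]
 [ 0.1269 -0.9908  0.0478]
 [ 0.5067  0.0234 -0.8618]]
[ 0.0101  0.0005 -0.0172]
[ 0.0393 -0.0002 -0.0465]
[ 0.0355  0.0016 -0.0603]
```

Call:
jog_arm --pt "0.01 0.0005 -0.017 0 0 0 0" --pt "0.02 0.001 -0.034 0 0 0 0" --pt "0.03 0.001 -0.05 0 0 0 0" --pt "0.0355 0.0015 -0.06 0 0 0 0"

```text
clock: 6.25
position: [0.5003, 0.0951, 0.1911]
ee_rot: [0.962, 0.067, 0.263, -0.006]
ft_force: [1.6, -0.5, 0.3]
grip_width: 0.499
grasp_force: 0.0
```

```bash
python3 - <<'E'
from h import *
look()
a=-.048;G=[.511,-.1698,.102]
plan([pose([.505,-.03,.11],0.05,35,back=.075),pose(G,a,35,back=.075),pose(G,a,35,back=.03),pose(G,a,35)])
t=optics.camera('top');rim(t,(.619,.122),.139)
E
```

```text
t 6.25 p [0.5003 0.0951 0.1911] q [ 0.9625  0.0674  0.2629 -0.0065] 
j [ 0.7837 -0.2528 -1.0054  2.2145 -0.2462  0.5449 -1.5186] F [ 1.5784 -0.5108  0.3122] g 0.4986013741286377 0.0
inc [-0.0591  0.1204 -0.0144] [-0.0258  0.0782  0.0827] rows 3.2 -> world [ 0.4586 -0.0323  0.1764]
inc [-0.0052  0.1354  0.0061] [-0.0562  0.      0.0803] rows 3.3 -> world [ 0.4646 -0.1676  0.1684]
inc [-0.     0.     0.045] [0. 0. 0.] rows 1.1 -> world [ 0.4904 -0.1688  0.1315]
inc [ 0.   -0.    0.03] [0. 0. 0.] rows 0.7 -> world [ 0.5076 -0.1696  0.1069]
rim 98 [0.6184 0.1231] 0.03997328557701382
```

```bash
python3 - <<'E'
from h import *
plan([pose([.478,0.0,.18],0.06,35,0),pose([.480,-.1683,.165],-.048,35,0),pose([.511,-.1698,.102],-.048,35)])
E
```

```text
inc [-0.038   0.091  -0.0054] [-0.0199  0.0766  0.0747] rows 2.4 -> world [0.478 0.    0.18 ]
inc [-0.0152  0.1681  0.0076] [-0.0619  0.      0.0885] rows 4.1 -> world [ 0.48   -0.1683  0.165 ]
inc [-0.0107  0.      0.0634] [0. 0. 0.] rows 1.5 -> world [ 0.5076 -0.1696  0.1069]
```

Call:
jog_arm --pt "-0.013 0.03 -0.002 -0.007 0.025 0.025 0" --pt "-0.025 0.06 -0.004 -0.013 0.05 0.05 0" --pt "-0.038 0.091 -0.005 -0.02 0.077 0.075 0" --pt "-0.038 0.091 -0.005 -0.02 0.077 0.075 0"

```text
clock: 6.63
position: [0.4736, -0.0061, 0.1728]
ee_rot: [0.954, 0.024, 0.297, -0.009]
ft_force: [0.2, -0.1, -1.4]
grip_width: 0.501
grasp_force: 0.0
```

Call:
jog_arm --pt "-0.004 0.04 0.002 -0.015 0 0.02 0" --pt "-0.0076 0.08 0.004 -0.03 0 0.044 0" --pt "-0.011 0.12 0.006 -0.045 0 0.066 0" --pt "-0.015 0.16 0.0076 -0.06 0 0.088 0" --pt "-0.015 0.168 0.0076 -0.062 0 0.088 0"

```text
clock: 7.05
position: [0.4773, -0.1736, 0.1589]
ee_rot: [0.954, -0.027, 0.297, 0.008]
ft_force: [-1.4, 0.4, -0.0]
grip_width: 0.497
grasp_force: 0.0
```

```bash
python3 - <<'E'
from h import *
look()
plan([pose([.511,-.1698,.102],-.048,35,back=.03),pose([.511,-.1698,.102],-.048,35)])
E
```

```text
t 7.05 p [ 0.4773 -0.1736  0.1589] q [ 0.9544 -0.0266  0.2972  0.0078] 
j [ 0.6954 -0.1319 -0.3065  2.3127 -0.5548  0.4317 -0.8007] F [-1.3536  0.4297 -0.0012] g 0.497443593857529 0.0
inc [-0.005  -0.0055  0.0298] [ 0.0035  0.0071 -0.0065] rows 0.7 -> world [ 0.4904 -0.1688  0.1315]
inc [ 0.   -0.    0.03] [0. 0. 0.] rows 0.7 -> world [ 0.5076 -0.1696  0.1069]
```

Call:
jog_arm --pt "-0.005 -0.0055 0.015 0.003 0.007 -0.006 0" --pt "-0.005 -0.0055 0.03 0.003 0.007 -0.006 0" --pt "-0.005 -0.0055 0.045 0.003 0.007 -0.006 0" --pt "-0.005 -0.0055 0.06 0.003 0.007 -0.006 0" --pt "-0.005 -0.0055 0.06 0.003 0.007 -0.006 -0.3"

```text
clock: 7.47
position: [0.5087, -0.1628, 0.1057]
ee_rot: [0.954, -0.019, 0.3, 0.005]
ft_force: [-1.2, 0.7, -0.6]
grip_width: 0.373
grasp_force: 0.0
```

```bash
python3 - <<'E'
from h import *
look();c=optics.camera('wrist');save(c,'w5.png')
plan([pose([.511,-.1698,.102],-.048,35)])
vv,uu=np.mgrid[0:480,0:640];P=bydepth(c,np.c_[uu.ravel(),vv.ravel()]);k=(abs(P[:,2]-.106)<.006)&(P[:,0]>.525)&(P[:,0]<.565)&(abs(P[:,1]+.17)<.02);p=P[k];print(len(p),np.polyval(np.polyfit(p[:,0],p[:,1],1),.51))
rim(c,(.626,-.176),.109)
E
```

```text
t 7.4667 p [ 0.5087 -0.1628  0.1057] q [ 0.9537 -0.0193  0.3     0.0048] 
j [ 0.6499  0.0312 -0.3301  2.3072 -0.624   0.263  -0.7272] F [-1.1925  0.6924 -0.5668] g 0.3733979018684157 0.04594194469973445
inc [-0.0004  0.0067 -0.0004] [-0.0065  0.0005  0.0051] rows 0.2 -> world [ 0.5076 -0.1696  0.1069]
4467 -0.17114279142123393
rim 11065 [ 0.6286 -0.1775] 0.04769681919615405
```

View pics/w5.png

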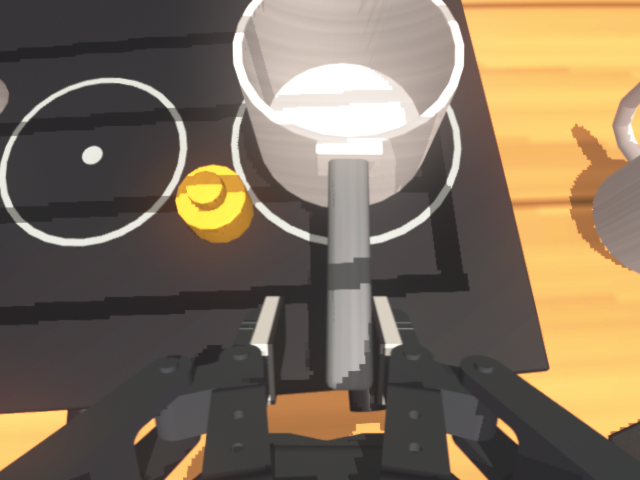

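The handle is between the pads, a little right of their middle. The weight is at (215,203) and the medium dot at (92,155). I'll shift and close.

Call:
jog_arm --pt "0 0.005 0 -0.006 0 0.005 -0.3" --pt "0 0.005 0 -0.006 0 0.005 -0.5" --pt "0 0.005 0 -0.006 0 0.005 -1" --pt "0 0.005 0 -0.006 0 0.005 -1" --pt "0 0.005 0 -0.006 0 0.005 -1"

```text
clock: 7.93
position: [0.5088, -0.1696, 0.11]
ee_rot: [0.953, -0.024, 0.303, 0.009]
ft_force: [-4.3, -1.8, 5.0]
grip_width: 0.172
grasp_force: 51.1
```

```bash
python3 - <<'E'
from h import *
look();c=optics.camera('wrist');rim(c,(.628,-.176),.109);t=optics.camera('top');rim(t,(.626,-.173),.109)
g=cv2.cvtColor(c['color'],cv2.COLOR_RGB2GRAY);m=np.zeros_like(g);m[120:190,50:160]=(g[120:190,50:160]>110)
n,l,s,ce=cv2.connectedComponentsWithStats(m);print([(s[i,4],ce[i],onplane(c,[ce[i]],.04)) for i in range(1,n) if 60<s[i,4]<1500])
hs=cv2.cvtColor(c['color'],cv2.COLOR_RGB2HSV);k=(hs[...,0]>18)&(hs[...,0]<35)&(hs[...,1]>200)&(hs[...,2]>150);k[:, 280:]=0;k[280:]=0;ys,xs=np.nonzero(k);print('weight',xs.mean(),ys.mean(),onplane(c,[(xs.mean(),ys.mean())],.058))
E
```

```text
t 7.9333 p [ 0.5088 -0.1696  0.11  ] q [ 0.9526 -0.0237  0.3031  0.0086] 
j [ 0.6531  0.0249 -0.3218  2.3047 -0.6228  0.2641 -0.7276] F [-4.2769 -1.7627  4.9665] g 0.17226339512521327 51.13817811012268
rim 11470 [ 0.6301 -0.1772] 0.04816762145442859
rim 161 [ 0.6282 -0.1732] 0.049218601085641425
[(np.int32(306), array([ 81.6373, 162.1144]), array([[ 0.6276, -0.0288,  0.04  ]]))]
weight nan nan [[nan nan nan]]<stdin>:5: RuntimeWarning: Mean of empty slice.
  ret = ret.dtype.type(ret / rcount)
```

```bash
python3 - <<'E'
from h import *
o=get_obs();R=Rn.from_quat(o['ee_rot'])
for d in [(.0115,.01,0),(.023,.02,0),(.034,.03,0),(.034,.042,0)]: print(d,R.inv().apply(d).round(4))
E
```

```text
(0.0115, 0.01, 0) [ 0.009  -0.0106  0.0063]
(0.023, 0.02, 0) [ 0.018  -0.0211  0.0127]
(0.034, 0.03, 0) [ 0.0265 -0.0317  0.0187]
(0.034, 0.042, 0) [ 0.026  -0.0437  0.0183]
```

Call:
jog_arm --pt "0.009 -0.0106 0.0063 0 0 0 -1" --pt "0.018 -0.0211 0.0127 0 0 0 -1" --pt "0.0265 -0.0317 0.0187 0 0 0 -1" --pt "0.026 -0.0437 0.0183 0 0 0 -1" --pt "0.026 -0.0437 0.0183 0 0 0 -1"

```text
clock: 8.45
position: [0.5436, -0.1247, 0.1099]
ee_rot: [0.953, -0.022, 0.303, 0.008]
ft_force: [2.0, 2.3, 2.1]
grip_width: 0.172
grasp_force: 50.4
```

```bash
python3 - <<'E'
from h import *
look();o=get_obs();R=Rn.from_quat(o['ee_rot']);m=o['position']-[.5088,-.1696,.11];print(m)
for d in [(.034,.06,0),(.034,.08,0),(.034,.10,0),(-.0025,.1475,0)]: d=np.array(d);d[2]=m[2]+0;print(d,R.inv().apply(d-m).round(4))
t=optics.camera('top');rim(t,(.661,-.131),.109)
E
```

```text
t 8.45 p [ 0.5436 -0.1247  0.1099] q [ 0.9527 -0.0217  0.3031  0.0076] 
j [ 0.5065  0.06   -0.3193  2.2693 -0.3111  0.2146 -1.1388] F [1.9712 2.3239 2.1485] g 0.17200711001982255 50.43011963367462
[ 0.0348  0.0449 -0.0001]
[ 0.034   0.06   -0.0001] [-0.0012 -0.015  -0.0009]
[ 0.034   0.08   -0.0001] [-0.002  -0.035  -0.0015]
[ 0.034   0.1    -0.0001] [-0.0027 -0.055  -0.002 ]
[-0.0025  0.1475 -0.0001] [-0.0342 -0.1007 -0.0244]
rim 190 [ 0.665 -0.127] 0.04832789806350123
```

Call:
jog_arm --pt "-0.0006 -0.011 -0.0004 0 0 0 -1" --pt "-0.0012 -0.022 -0.0008 0 0 0 -1" --pt "-0.002 -0.033 -0.0013 0 0 0 -1" --pt "-0.0024 -0.044 -0.0017 0 0 0 -1" --pt "-0.0027 -0.055 -0.002 0 0 0 -1"

```text
clock: 8.92
position: [0.5421, -0.0734, 0.11]
ee_rot: [0.953, -0.025, 0.303, 0.009]
ft_force: [1.4, -5.1, 1.6]
grip_width: 0.175
grasp_force: 50.8
```

Call:
jog_arm --pt "-0.0063 -0.0092 -0.0045 0 0 0 -1" --pt "-0.0126 -0.0183 -0.009 0 0 0 -1" --pt "-0.019 -0.0275 -0.0135 0 0 0 -1" --pt "-0.0252 -0.0366 -0.018 0 0 0 -1" --pt "-0.0315 -0.0457 -0.0224 0 0 0 -1"

```text
clock: 9.33
position: [0.5057, -0.0252, 0.11]
ee_rot: [0.953, -0.024, 0.303, 0.009]
ft_force: [2.4, -2.7, 0.3]
grip_width: 0.173
grasp_force: 50.4
```

Call:
jog_arm --pt "0 0 0 0 0 0 -1" --pt "0 0 0 0 0 0 -1"

```text
clock: 9.5
position: [0.5056, -0.0244, 0.1099]
ee_rot: [0.953, -0.023, 0.303, 0.008]
ft_force: [-8.6, 3.0, 10.2]
grip_width: 0.175
grasp_force: 52.1
```

```bash
python3 - <<'E'
from h import *
look();o=get_obs();R=Rn.from_quat(o['ee_rot']);m=o['position']-[.5088,-.1696,.11];print(m)
t=optics.camera('top');rim(t,(.624,-.026),.109);rim(t,(.619,.122),.139)
c=optics.camera('wrist');rim(c,(.628,-.03),.109)
import pickle;pickle.dump((t,c),open('after.pkl','wb'));save(c,'w6.png');save(t,'t6.png')
E
```

```text
t 9.5 p [ 0.5056 -0.0244  0.1099] q [ 0.9528 -0.0226  0.3028  0.0084] 
j [ 0.3043 -0.067  -0.3869  2.391   0.2727  0.2099 -1.9572] F [-8.5918  3.0041 10.2481] g 0.17459631579564433 52.145639061927795
[-0.0032  0.1452 -0.0001]
rim 160 [ 0.6256 -0.0271] 0.04904487266498152
rim 99 [0.6175 0.123 ] 0.04018174782351483
rim 11125 [ 0.6276 -0.031 ] 0.047945397971467636
```

```bash
python3 - <<'E'
from h import *
import pickle
t,c=pickle.load(open('after.pkl','rb'))
o=get_obs();R=Rn.from_quat(o['ee_rot']);print(R.inv().apply((-.005,0,.07)).round(4))
for n,c,lo in(('top',t,90),('wrist',c,100)):
    K=c['K'];X=np.array(c['R'])@[.6295,-.178,.04]+c['t'];u=K[0,0]*X[0]/X[2]+K[0,2];v=K[1,1]*X[1]/X[2]+K[1,2];print(n,u,v)
    if not(10<u<630 and 10<v<470): continue
    r=10 if n=='top' else 45;x0,y0=int(u)-r,int(v)-r
    g=cv2.cvtColor(c['color'],cv2.COLOR_RGB2GRAY)[max(y0,0):y0+2*r,max(x0,0):x0+2*r];m=(g>max(70,np.percentile(g,50)+25)).astype(np.uint8)
    k,l,s,ce=cv2.connectedComponentsWithStats(m)
    for i in range(1,k): q=ce[i]+[max(x0,0),max(y0,0)];print(s[i],q,onplane(c,[q],.04))
a=cv2.resize(t['color'][130:290,215:455],None,fx=3.33,fy=3.33,interpolation=cv2.INTER_CUBIC);cv2.imwrite('pics/t6c.png',a[...,::-1])
E
```

```text
[ 0.0363  0.0004 -0.06  ]
top 361.6509285949264 190.47493386728303
[  0   8  20  10 123] [360.5935 194.0976] [[ 0.6178 -0.1747  0.04  ]]
wrist 565.465572980288 133.4781773888456
[ 35  32  21  19 297] [565.367  128.8148] [[ 0.634  -0.1814  0.04  ]]
```

View pics/t6c.png

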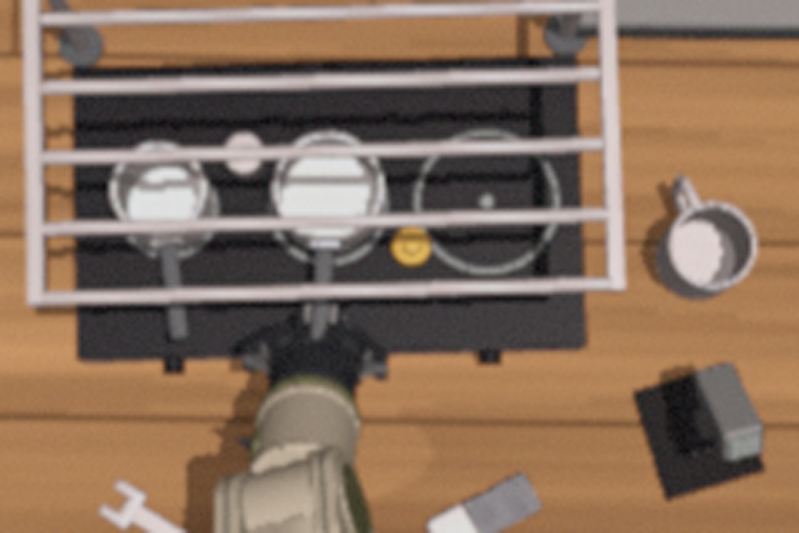

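Both pots sit on their rings. The large dot is at crop (487,201), about (0.631, -0.177) on the glass. The tin and weight haven't moved. Releasing now and rising.

Call:
jog_arm --pt "0 0 0 0 0 0 0.0" --pt "0 0 0 0 0 0 0.0" --pt "0 0 0 0 0 0 0.0" --pt "0 0 0 0 0 0 0.0"

```text
clock: 9.93
position: [0.5057, -0.0246, 0.1093]
ee_rot: [0.953, -0.023, 0.302, 0.008]
ft_force: [1.1, 0.8, 0.3]
grip_width: 0.496
grasp_force: 0.0
```

Call:
jog_arm --pt "0.009 0 -0.015 0 0 0 0" --pt "0.018 0 -0.03 0 0 0 0" --pt "0.027 0 -0.045 0 0 0 0" --pt "0.036 0 -0.06 0 0 0 0" --pt "0.036 0 -0.06 0 0 0 0"

```text
clock: 10.35
position: [0.5021, -0.0238, 0.1829]
ee_rot: [0.952, -0.023, 0.305, 0.008]
ft_force: [1.3, -0.7, 1.5]
grip_width: 0.496
grasp_force: 0.0
```

```bash
python3 - <<'E'
from h import *
look();t=optics.camera('top');rim(t,(.624,-.026),.109);rim(t,(.619,.122),.139)
# thermometer: head/sides
vv,uu=np.mgrid[0:480,0:640];P=bydepth(t,np.c_[uu.ravel(),vv.ravel()]);p=P[(P[:,2]>.1)&(P[:,2]<.18)&(np.linalg.norm(P[:,:2]-[.425,-.385],axis=1)<.06)]
w,V=np.linalg.eigh(np.cov(p[:,:2].T));d=V[:,1]*np.sign(V[0,1]);q=(p[:,:2]-p[:,:2].mean(0))@np.c_[d,[-d[1],d[0]]];print(len(p),'mean',p.mean(0),'yaw',np.degrees(np.arctan2(d[1],d[0])),'extent',q.min(0),q.max(0));print(cv2.minAreaRect(p[:,:2].astype(np.float32)))
f=np.polyfit(q[:,0],p[:,2],1);print('slope',f)
E
```

```text
t 10.35 p [ 0.5021 -0.0238  0.1829] q [ 0.952  -0.0231  0.3051  0.0079] 
j [ 0.2264 -0.2244 -0.2918  2.3353  0.0276  0.4056 -1.7202] F [ 1.3477 -0.6866  1.507 ] g 0.4958476147926753 0.0
rim 156 [ 0.6254 -0.0272] 0.04896854172459637
rim 100 [0.6178 0.1228] 0.04020395594588125
397 mean [ 0.4269 -0.3844  0.1373] yaw 13.627829984976051 extent [-0.0418 -0.023 ] [0.0444 0.018 ]
((0.42859748005867004, -0.38642552495002747), (0.08630131930112839, 0.04066044092178345), 12.791423797607422)
slope [-0.5591  0.1373]
```

```bash
python3 - <<'E'
from h import *
plan([pose([.44,-.12,.26],0.08,25,0),pose([.41,-.25,.29],.15,10,0),pose([.415,-.383,.27],.24,0,0)])
E
```

```text
inc [-0.0005  0.0991 -0.097 ] [ 0.0661 -0.1819 -0.1111] rows 3.3 -> world [ 0.44 -0.12  0.26]
inc [-0.0238  0.1272 -0.0442] [ 0.0211 -0.2617 -0.067 ] rows 3.3 -> world [ 0.41 -0.25  0.29]
inc [-0.0182  0.1323  0.0171] [ 0.0079 -0.1744 -0.0898] rows 3.2 -> world [ 0.415 -0.383  0.27 ]
```

Call:
jog_arm --pt "0 0.033 -0.033 0.022 -0.06 -0.037 0" --pt "0 0.066 -0.066 0.044 -0.12 -0.074 0" --pt "0 0.099 -0.097 0.066 -0.182 -0.111 0" --pt "0 0.099 -0.097 0.066 -0.182 -0.111 0"

```text
clock: 10.73
position: [0.4395, -0.1227, 0.2608]
ee_rot: [0.976, 0.04, 0.214, -0.009]
ft_force: [0.4, 0.3, 0.8]
grip_width: 0.501
grasp_force: 0.0
```

Call:
jog_arm --pt "-0.008 0.04 -0.015 0.007 -0.087 -0.022 0.5" --pt "-0.016 0.08 -0.03 0.014 -0.174 -0.045 0.5" --pt "-0.024 0.127 -0.044 0.021 -0.262 -0.067 0.5" --pt "-0.024 0.127 -0.044 0.021 -0.262 -0.067 0.5"

```text
clock: 11.07
position: [0.4095, -0.2551, 0.2884]
ee_rot: [0.994, 0.073, 0.082, -0.005]
ft_force: [-0.3, 1.4, -0.5]
grip_width: 0.748
grasp_force: 0.0
```

Call:
jog_arm --pt "-0.006 0.04 0.006 0.003 -0.058 -0.03 0.5" --pt "-0.012 0.08 0.012 0.005 -0.116 -0.06 0.5" --pt "-0.018 0.12 0.017 0.008 -0.174 -0.09 0.5" --pt "-0.018 0.132 0.017 0.008 -0.174 -0.09 0.5" --pt "-0.018 0.132 0.017 0.008 -0.174 -0.09 0.5"

```text
clock: 11.48
position: [0.414, -0.3853, 0.2655]
ee_rot: [0.993, 0.118, -0.004, -0.001]
ft_force: [-1.2, -0.1, 0.3]
grip_width: 0.752
grasp_force: 0.0
```

Call:
jog_arm --pt "0 0 0 0 0 0 0.5" --pt "0 0 0 0 0 0 0.5"

```text
clock: 11.65
position: [0.4148, -0.3816, 0.268]
ee_rot: [0.993, 0.12, -0.002, -0.001]
ft_force: [-0.3, -0.5, 0.3]
grip_width: 0.754
grasp_force: 0.0
```

```bash
python3 - <<'E'
from h import *
import pickle
look();c=optics.camera('wrist');save(c,'w7.png');pickle.dump(c,open('w7.pkl','wb'))
vv,uu=np.mgrid[0:480,0:640];P=bydepth(c,np.c_[uu.ravel(),vv.ravel()]);n=np.linalg.norm(P[:,:2]-[.42,-.384],axis=1)<.07
p=P[(P[:,2]>.09)&(P[:,2]<.18)&n];print(len(p),p.min(0),p.max(0),cv2.minAreaRect(p[:,:2].astype(np.float32)))
for z in(.11,.12,.13,.14,.15): 
    b=p[abs(p[:,2]-z)<.004]; print(z,len(b),b.mean(0) if len(b) else '')
E
```

```text
t 11.65 p [ 0.4148 -0.3816  0.268 ] q [ 0.9928  0.1199 -0.0018 -0.0007] 
j [ 0.342   0.1922  0.3685  1.6268 -0.069   1.3392 -0.6101] F [-0.3307 -0.5312  0.2843] g 0.7536328771705572 0.0
7844 [ 0.3877 -0.4189  0.1002] [ 0.4762 -0.3637  0.1635] ((0.4321832060813904, -0.3914690613746643), (0.08603964000940323, 0.03806166350841522), 14.518823623657227)
0.11 504 [ 0.4695 -0.3812  0.1113]
0.12 907 [ 0.4599 -0.384   0.12  ]
0.13 961 [ 0.4483 -0.3867  0.13  ]
0.14 1068 [ 0.435  -0.3901  0.1401]
0.15 1380 [ 0.4201 -0.3942  0.1501]
```

View pics/w7.png

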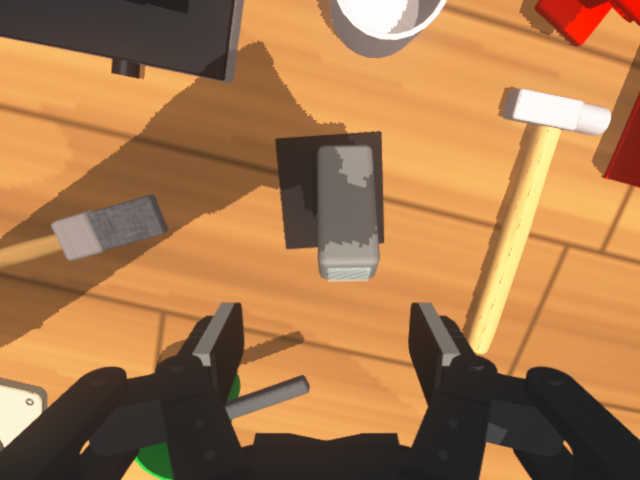

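The wrist view shows the grey thermometer head at (347,215), yaw about 15°, on its mat with corners (276,140), (381,132), (384,243) and (287,248). The red look-alike is far off at the upper right.

```bash
python3 - <<'E'
from h import *
import pickle
c=pickle.load(open('w7.pkl','rb'));m=onplane(c,[(276,140),(381,132),(384,243),(287,248)],.003);print(m,m.mean(0),cv2.minAreaRect(m[:,:2].astype(np.float32)))
G=[.428,-.389,.121]
plan([pose(G,.255,0,back=.06),pose(G,.255,0)])
E
```

```text
[[ 0.4563 -0.3236  0.003 ]
 [ 0.4868 -0.4172  0.003 ]
 [ 0.3831 -0.4504  0.003 ]
 [ 0.3544 -0.3562  0.003 ]] [ 0.4202 -0.3868  0.003 ] ((0.4199916124343872, -0.3869035840034485), (0.10891184210777283, 0.09844637662172318), 17.72075080871582)
inc [0.0111 0.0106 0.0814] [-0.0015  0.0026 -0.0142] rows 2.0 -> world [ 0.428 -0.389  0.187]
inc [0.   0.   0.06] [0. 0. 0.] rows 1.4 -> world [ 0.428 -0.389  0.127]
```

Call:
jog_arm --pt "0.011 0.0106 0.03 0 0.002 -0.014 0.5" --pt "0.011 0.0106 0.06 0 0.002 -0.014 0.5" --pt "0.011 0.0106 0.081 0 0.002 -0.014 0.5" --pt "0.011 0.0106 0.081 0 0.002 -0.014 0.5"

```text
clock: 12.03
position: [0.4264, -0.3875, 0.1836]
ee_rot: [0.992, 0.127, -0.003, -0.003]
ft_force: [-0.9, 0.5, 0.2]
grip_width: 0.75
grasp_force: 0.0
```

Call:
jog_arm --pt "0 0 0.02 0 0 0 0.5" --pt "0 0 0.04 0 0 0 0.5" --pt "0 0 0.06 0 0 0 0.5" --pt "0 0 0.06 0 0 0 0.5" --pt "0 0 0.06 0 0 0 0.5"

```text
clock: 12.45
position: [0.4279, -0.3897, 0.1287]
ee_rot: [0.992, 0.127, -0.0, -0.0]
ft_force: [0.2, -0.8, 0.6]
grip_width: 0.747
grasp_force: 0.0
```

```bash
python3 - <<'E'
from h import *
look();plan([pose([.428,-.389,.121],.255,0)])
c=optics.camera('wrist');save(c,'w8.png')
t=optics.camera('top');rim(t,(.624,-.026),.109);rim(t,(.619,.122),.139)
E
```

```text
t 12.45 p [ 0.4279 -0.3897  0.1287] q [ 0.9919  0.1269 -0.0004 -0.0005] 
j [ 0.3692  0.3445  0.3492  1.7527 -0.1322  1.0688 -0.5528] F [ 0.2077 -0.8295  0.5971] g 0.7470472554155362 0.0
inc [ 0.0002 -0.0006  0.0017] [-0.0011  0.0008 -0.0005] rows 0.0 -> world [ 0.428 -0.389  0.127]
rim 160 [ 0.6254 -0.0273] 0.04897227454953459
rim 97 [0.618  0.1231] 0.04005612876075941
```

View pics/w8.png

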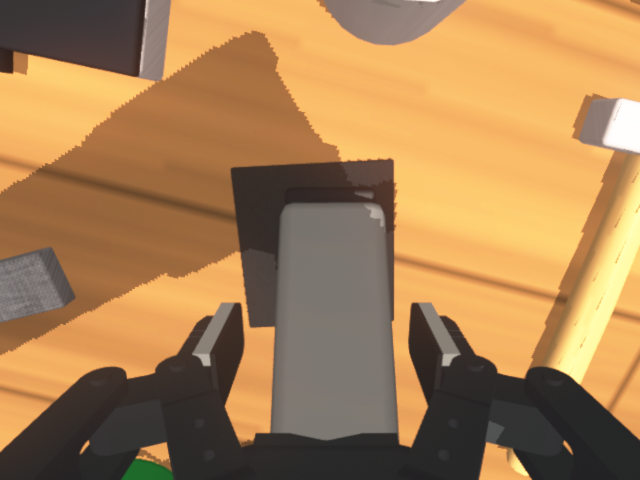

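The head (x 275–395) is centred between the pads. That's the 10th and last picture I may view. I'll close and lift.

Call:
jog_arm --pt "0 0 0 0 0 0 0.1" --pt "0 0 0 0 0 0 -0.3" --pt "0 0 0 0 0 0 -1" --pt "0 0 0 0 0 0 -1" --pt "0 0 0 0 0 0 -1" --grip_force 60

```text
clock: 12.97
position: [0.4284, -0.3908, 0.1289]
ee_rot: [0.992, 0.127, 0.0, 0.0]
ft_force: [0.5, -1.4, 7.6]
grip_width: 0.438
grasp_force: 59.4
```

Call:
jog_arm --pt "0 0 0 0 0 0 -1" --pt "0 0 0 0 0 0 -1"

```text
clock: 13.13
position: [0.4284, -0.3909, 0.1289]
ee_rot: [0.992, 0.127, 0.0, 0.0]
ft_force: [-0.0, -1.4, 7.2]
grip_width: 0.437
grasp_force: 59.5
```

```bash
python3 - <<'E'
from h import *
look();o=get_obs();p=o['position'];R=Rn.from_quat(o['ee_rot'])
org=np.array([.428,-.389,.003]); yaw=.255; T=np.array([.632,-.178,.04])
# aim: yaw 0.35, lens 0.22 m out
for y2 in(.255,.4,):
    d=.22; h=np.array([np.cos(y2),np.sin(y2)]); l=T[:2]-h*d*np.cos(np.radians(40)); o2=np.r_[l-h*.036,.04+d*np.sin(np.radians(40))-.088]
    Q=Rn.from_euler('z',y2-yaw); rel=Q.apply(p-org); print('origin',o2)
    plan([(p+[0,0,.09],R),(o2+rel,Q*R)])
E
```

```text
t 13.1333 p [ 0.4284 -0.3909  0.1289] q [0.992  0.1266 0.0003 0.0005] 
j [ 0.3697  0.345   0.3499  1.7514 -0.1325  1.0671 -0.5523] F [-0.0285 -1.3827  7.2338] g 0.4370152407335483 59.45173680782318
origin [ 0.4341 -0.2296  0.0934]
inc [ 0.      0.0001 -0.09  ] [0. 0. 0.] rows 2.2 -> world [ 0.4284 -0.3909  0.2189]
inc [ 0.0459 -0.1528 -0.0006] [0. 0. 0.] rows 3.8 -> world [ 0.4345 -0.2315  0.2194]
origin [ 0.4436 -0.2576  0.0934]
inc [ 0.      0.0001 -0.09  ] [0. 0. 0.] rows 2.2 -> world [ 0.4284 -0.3909  0.2189]
inc [ 0.0484 -0.1232 -0.0005] [ 0.0001  0.0002 -0.145 ] rows 3.2 -> world [ 0.4443 -0.2594  0.2194]
```

Call:
jog_arm --pt "0 0 -0.015 0 0 0 -1" --pt "0 0 -0.035 0 0 0 -1" --pt "0 0 -0.06 0 0 0 -1" --pt "0 0 -0.09 0 0 0 -1" --pt "0 0 -0.09 0 0 0 -1"

```text
clock: 13.55
position: [0.4293, -0.3917, 0.2231]
ee_rot: [0.992, 0.126, 0.002, 0.002]
ft_force: [0.4, -1.4, -2.4]
grip_width: 0.437
grasp_force: 59.7
```

Call:
jog_arm --pt "0.007 -0.023 0 0 0 0 -1" --pt "0.018 -0.06 0 0 0 0 -1" --pt "0.03 -0.1 0 0 0 0 -1" --pt "0.04 -0.135 0 0 0 0 -1" --pt "0.046 -0.153 0 0 0 0 -1"

```text
clock: 13.97
position: [0.4338, -0.2258, 0.2171]
ee_rot: [0.992, 0.129, -0.001, -0.001]
ft_force: [1.4, -0.2, -2.6]
grip_width: 0.438
grasp_force: 60.3
```

Call:
jog_arm --pt "0 0 0 0 0 0 -1" --pt "0 0 0 0 0 0 -1" --pt "0 0 0 0 0 0 -1"

```text
clock: 14.22
position: [0.4335, -0.2312, 0.2174]
ee_rot: [0.992, 0.126, -0.001, -0.0]
ft_force: [-0.4, -0.7, -3.3]
grip_width: 0.439
grasp_force: 60.2
```

```bash
python3 - <<'E'
from h import *
look()
T=np.array([.632,-.178,.04])
for n in('top','wrist'):
    c=optics.camera(n);vv,uu=np.mgrid[0:480,0:640];P=bydepth(c,np.c_[uu.ravel(),vv.ravel()])
    p=P[(P[:,2]>.195)&(P[:,2]<.235)&(P[:,0]>.43)&(P[:,0]<.495)&(abs(P[:,1]+.22)<.06)]
    if len(p)<30: print(n,len(p));continue
    A=np.c_[p[:,:2],np.ones(len(p))];s=np.linalg.lstsq(A,p[:,2],rcond=None)[0]
    print(n,len(p),'slope deg',np.degrees(np.arctan(np.hypot(*s[:2]))),'dir',np.degrees(np.arctan2(-s[1],-s[0])),p.mean(0),'res',np.std(A@s-p[:,2]))
    nrm=np.r_[-s[:2],1]/np.linalg.norm(np.r_[-s[:2],1]);print('  target dist below top face',(p.mean(0)-T)@nrm,'(want .018)')
E
```

```text
t 14.2167 p [ 0.4335 -0.2312  0.2174] q [ 0.992   0.1263 -0.0009 -0.0003] 
j [ 0.154   0.0587  0.2527  1.8701 -0.0153  1.2165 -0.9058] F [-0.4302 -0.7067 -3.2602] g 0.4385983259011062 60.22333323955536
top 1
wrist 23068 slope deg 36.4104614074389 dir 14.591727968211513 [ 0.4524 -0.2274  0.2183] res 0.005006267087216033
  target dist below top face 0.03290528193425825 (want .018)
```

```bash
python3 - <<'E'
from h import *
c=optics.camera('wrist');vv,uu=np.mgrid[0:480,0:640];P=bydepth(c,np.c_[uu.ravel(),vv.ravel()])
p=P[(P[:,2]>.17)&(P[:,2]<.25)&(np.linalg.norm(P[:,:2]-[.455,-.227],axis=1)<.06)]
rng=np.random.default_rng(0);best=None
for _ in range(300):
    a=p[rng.choice(len(p),3,False)];n=np.cross(a[1]-a[0],a[2]-a[0]);L=np.linalg.norm(n)
    if L<1e-5: continue
    n/=L;n*=np.sign(n[2])
    if not .5<n[2]<.95: continue
    k=abs((p-a[0])@n)<.0015
    if best is None or k.sum()>best.sum(): best=k
q=p[best];m=q.mean(0);n=np.linalg.svd(q-m,full_matrices=False)[2][2];n*=np.sign(n[2])
ax=np.array([n[0],n[1],0]);ax=ax/np.linalg.norm(ax)*n[2]-[0,0,np.hypot(n[0],n[1])];lat=np.cross(n,ax)
w=(q-m)@lat;s=(q-m)@ax
print(len(q),'pitch',np.degrees(np.arccos(n[2])),'yaw',np.degrees(np.arctan2(ax[1],ax[0])),'lat',np.percentile(w,[1,99]),'along',np.percentile(s,[1,99]))
mid=m+lat*np.percentile(w,[1,99]).mean()-n*.018
for T in([.632,-.178,.04],[.634,-.1814,.04],[.630,-.1758,.04]):
    d=T-mid;print('target: along from nose',d@ax-np.percentile(s,99),'lat',d@lat,'up',d@n)
E
```

```text
25076 pitch 40.259737792775105 yaw 15.116415973460809 lat [-0.02  0.02] along [-0.0328  0.0404]
target: along from nose 0.22460038521834313 lat 0.0006987718294546059 up 0.0011358233750641466
target: along from nose 0.22539719217772186 lat -0.003105143448438147 up 0.0018106027672360114
target: along from nose 0.22356476868670178 lat 0.003344209563291464 up 0.00025880707203262184
```

The aim is within a few millimetres. Hold for about 1.7 s.

Call:
jog_arm --pt "0 0 0 0 0 0 -1" --pt "0 0 0 0 0 0 -1" --pt "0 0 0 0 0 0 -1" --pt "0 0 0 0 0 0 -1" --pt "0 0 0 0 0 0 -1"

```text
clock: 14.78
position: [0.4339, -0.2306, 0.2175]
ee_rot: [0.992, 0.127, -0.001, -0.0]
ft_force: [-0.0, -0.3, -3.0]
grip_width: 0.435
grasp_force: 60.2
```

Call:
jog_arm --pt "0 0 0 0 0 0 -1" --pt "0 0 0 0 0 0 -1" --pt "0 0 0 0 0 0 -1" --pt "0 0 0 0 0 0 -1" --pt "0 0 0 0 0 0 -1"

```text
clock: 15.2
position: [0.4339, -0.2305, 0.2176]
ee_rot: [0.992, 0.127, -0.001, -0.0]
ft_force: [0.0, -0.3, -2.7]
grip_width: 0.44
grasp_force: 60.2
```

Call:
jog_arm --pt "0 0 0 0 0 0 -1" --pt "0 0 0 0 0 0 -1" --pt "0 0 0 0 0 0 -1" --pt "0 0 0 0 0 0 -1" --pt "0 0 0 0 0 0 -1"

```text
clock: 15.62
position: [0.4339, -0.2305, 0.2176]
ee_rot: [0.992, 0.127, -0.001, -0.0]
ft_force: [-0.7, -0.1, -3.2]
grip_width: 0.439
grasp_force: 60.2
```

Call:
jog_arm --pt "0 0 0 0 0 0 -1" --pt "0 0 0 0 0 0 -1" --pt "0 0 0 0 0 0 -1" --pt "0 0 0 0 0 0 -1" --pt "0 0 0 0 0 0 -1"

```text
clock: 16.03
position: [0.4339, -0.2305, 0.2176]
ee_rot: [0.992, 0.127, -0.001, -0.0]
ft_force: [0.1, 0.5, -2.8]
grip_width: 0.438
grasp_force: 60.2
```

```bash
python3 - <<'E'
from h import *
look();o=get_obs();print(o['joint_velocities'])
plan([pose([.4284-.0085,-.3909+.006,.210],.255,0,0),pose([.4284-.0085,-.3909+.006,.1295],.255,0,0)])
t=optics.camera('top');rim(t,(.624,-.026),.109);rim(t,(.619,.122),.139)
E
```

```text
t 16.0333 p [ 0.4339 -0.2305  0.2176] q [ 0.9919  0.1267 -0.0006 -0.0004] 
j [ 0.1537  0.0584  0.2517  1.87   -0.0156  1.2166 -0.9064] F [ 0.1075  0.5051 -2.7609] g 0.4380224339911552 60.21982491016388
[-0.0009  0.0021 -0.0012  0.0018 -0.0014 -0.0012 -0.0002]
inc [-0.0523  0.1459  0.0075] [-0.001   0.0012 -0.001 ] rows 3.7 -> world [ 0.4199 -0.3849  0.21  ]
inc [0.     0.     0.0805] [0. 0. 0.] rows 1.9 -> world [ 0.4199 -0.3849  0.1295]
rim 160 [ 0.6257 -0.0272] 0.04894210402231872
rim 99 [0.6182 0.1231] 0.04003837744521713
```

Call:
jog_arm --pt "-0.008 0.022 0 0 0 0 -1" --pt "-0.021 0.058 0 0 0 0 -1" --pt "-0.034 0.095 0 0 0 0 -1" --pt "-0.046 0.128 0 0 0 0 -1" --pt "-0.0523 0.146 0 -0.001 0.001 -0.001 -1"

```text
clock: 16.5
position: [0.4183, -0.3893, 0.2176]
ee_rot: [0.992, 0.125, -0.0, 0.001]
ft_force: [-0.3, 0.2, -2.3]
grip_width: 0.435
grasp_force: 60.5
```

Call:
jog_arm --pt "0 0 0 0 0 0 -1" --pt "0 0 0.02 0 0 0 -1" --pt "0 0 0.045 0 0 0 -1" --pt "0 0 0.068 0 0 0 -1" --pt "0 0 0.078 0 0 0 -1"

```text
clock: 16.92
position: [0.4191, -0.3835, 0.1365]
ee_rot: [0.992, 0.127, -0.002, -0.001]
ft_force: [-0.2, 0.7, -4.4]
grip_width: 0.438
grasp_force: 60.4
```

Call:
jog_arm --pt "0 0 0 0 0 0 -1" --pt "0 0 0 0 0 0 -1" --pt "0 0 0 0 0 0 -1"

```text
clock: 17.17
position: [0.4207, -0.3854, 0.141]
ee_rot: [0.992, 0.127, 0.001, 0.001]
ft_force: [-0.8, -0.1, -3.3]
grip_width: 0.439
grasp_force: 60.4
```

```bash
python3 - <<'E'
from h import *
look();plan([pose([.4199,-.3849,.1289],.255,0,0)])
E
```

```text
t 17.1667 p [ 0.4207 -0.3854  0.141 ] q [0.9919 0.1272 0.0007 0.0007] 
j [ 0.3513  0.3121  0.3679  1.7669 -0.1254  1.0835 -0.554 ] F [-0.7571 -0.1377 -3.347 ] g 0.439102682674737 60.40644407272339
inc [-0.0006 -0.0008  0.0121] [ 0.0016 -0.0012  0.0001] rows 0.3 -> world [ 0.4199 -0.3849  0.1289]
```

Call:
jog_arm --pt "0 0 0.004 0 0 0 -1" --pt "0 0 0.008 0 0 0 -1" --pt "0 0 0.011 0 0 0 -1" --pt "0 0 0.012 0 0 0 -1" --pt "0 0 0.012 0 0 0 -1"

```text
clock: 17.58
position: [0.4204, -0.3853, 0.1289]
ee_rot: [0.992, 0.127, 0.001, 0.0]
ft_force: [-2.4, 1.8, 9.7]
grip_width: 0.441
grasp_force: 61.9
```

Call:
jog_arm --pt "0 0 0 0 0 0 -1" --pt "0 0 0 0 0 0 -1"

```text
clock: 17.75
position: [0.4204, -0.3853, 0.1289]
ee_rot: [0.992, 0.127, 0.001, 0.0]
ft_force: [-3.0, 1.1, 9.6]
grip_width: 0.442
grasp_force: 61.9
```

The thermometer is standing with light contact on the mat. I'll open gently and rise.

Call:
jog_arm --pt "0 0 0 0 0 0 -0.05" --pt "0 0 0 0 0 0 0.1" --pt "0 0 0 0 0 0 0.3" --pt "0 0 0 0 0 0 0.5" --pt "0 0 0 0 0 0 0.5"

```text
clock: 18.17
position: [0.42, -0.385, 0.1274]
ee_rot: [0.992, 0.127, -0.0, 0.0]
ft_force: [-0.2, 0.1, 0.1]
grip_width: 0.751
grasp_force: 0.0
```

Call:
jog_arm --pt "0 0 -0.02 0 0 0 0.5" --pt "0 0 -0.04 0 0 0 0.5" --pt "0 0 -0.08 0 0 0 0.5" --pt "0 0 -0.12 0 0 0 0.5" --pt "0 0 -0.14 0 0 0 0.5"

```text
clock: 18.58
position: [0.4206, -0.3859, 0.2723]
ee_rot: [0.992, 0.127, 0.002, 0.002]
ft_force: [0.4, -0.5, 0.5]
grip_width: 0.746
grasp_force: 0.0
```

Call:
jog_arm --pt "0 0 0 0 0 0 0.5" --pt "0 0 0 0 0 0 0.5" --pt "0 0 0 0 0 0 0.5"

```text
clock: 18.83
position: [0.4197, -0.3846, 0.2665]
ee_rot: [0.992, 0.127, -0.001, -0.0]
ft_force: [-0.3, -0.7, -0.5]
grip_width: 0.75
grasp_force: 0.0
```

```bash
python3 - <<'E'
from h import *
look();t=optics.camera('top');rim(t,(.624,-.026),.109);rim(t,(.619,.122),.139)
c=optics.camera('wrist');vv,uu=np.mgrid[0:480,0:640];P=bydepth(c,np.c_[uu.ravel(),vv.ravel()])
p=P[(P[:,2]>.09)&(P[:,2]<.18)&(np.linalg.norm(P[:,:2]-[.425,-.387],axis=1)<.07)];print(len(p),p.max(0),cv2.minAreaRect(p[:,:2].astype(np.float32)))
g=c['color'].max(2).ravel();k=(g<75)&(abs(P[:,2]-.003)<.008)&(np.linalg.norm(P[:,:2]-[.42,-.387],axis=1)<.085)
print('mat',cv2.minAreaRect(P[k][:,:2].astype(np.float32)))
E
```

```text
t 18.8333 p [ 0.4197 -0.3846  0.2665] q [ 0.9919  0.1272 -0.0006 -0.0004] 
j [ 0.3296  0.2054  0.386   1.6167 -0.0788  1.3363 -0.589 ] F [-0.285  -0.6845 -0.5418] g 0.7499379803385664 0.0
rim 158 [ 0.6256 -0.0271] 0.04890994031007009
rim 92 [0.6185 0.1233] 0.039863140155018406
7775 [ 0.4682 -0.3579  0.1638] ((0.4238625466823578, -0.38580065965652466), (0.0863179937005043, 0.03807928040623665), 14.86702823638916)
mat ((0.424604207277298, -0.3799136281013489), (0.09837473183870316, 0.08956661075353622), 18.419260025024414)
```

The pots are on their rings, and the thermometer stands upright near the middle of its mat with the arm clear.

```bash
python3 -c "
from workcell import workorder
print(workorder.hand_in())"
```

```text
the job is handed in; nothing more can be done
None
```

I handed the job in at about 19 s with all three moves made; it returned no verdict, but by my camera measurements both pots are within about 2 mm of their ring centres, the thermometer was aimed within about 4 mm of the dot for over 1.5 s, and it stands within about 10 mm of its mat's centre.

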